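# Pack up the radio bench

## Robot

A 7-joint arm with a two-finger parallel gripper is mounted at the origin on the work surface. World frame = base frame: x ahead of the robot, y to its left, z up, the work surface at z = 0. Lengths are in m, angles in rad, forces in N, time in s.
With the tool pointing down it reaches from about 0.425 to 0.875 m from the base axis. Payload 4.7 kg.
Tool frame: the origin (TCP) lies on the centre line of the jaws, within the pads' length; the fingertips stand 14 mm ahead of it and the grasp point (between the pads) lies 5 mm behind it; z points along the fingers, y is the line along which they close (so a half turn about z gives the same grasp; the last joint's range is limited). The gripper opens to 87 mm and grips with 3 to 60 N. Pads are 19 mm wide; open, the fingers measure 117 mm over their backs; the gripper's body (75 mm by 190 mm) begins 51 mm behind the grasp point.
Start: joints at [1.299, 0.321, -0.07, 1.45, 0.023, 1.371, -0.057], TCP at [0.183, -0.624, 0.215] pointing down, gripper open.
Joint ranges: [-2.86, 2.86], [-0.3, 2.09], [-1.38, 1.24], [0.06, 2.45], [-1.56, 4.7], [0.09, 2.05], [-2.69, 2.69]. Speed limits (rad/s): [2.57, 2.57, 3.14, 3.14, 3.14, 3.14, 3.14].

## Interface

Orientations are given as a rotation vector (axis times angle).
In Python, from bench import ctrl gives the robot as it stands.
- The arm moves only by the tool send_rows, never from a script. Its argument "steps" is a list of rows, each an object of numbers: "tx", "ty", "tz": the shift along the tool's x, y, z in units of 60 mm (1.0 is 60 mm); "turn": the turn about the tool's z in units of 8 degrees (1.0 is 8 degrees); "grip": the opening, from 0 (shut) to 1 (fully open). A call has 1 to 12 rows; each row shifts and turns the commanded pose from where the row before left it, along the tool's axes as they then stand; what a row does not reach is not made up. A row lasts 1/8 s, in which the tool goes at most 62.5 mm and 10.7 degrees, less where a joint would pass 70% of its speed; a pose out of reach is approached as far as the arm can. A call is refused whole if a number of a shift passes 1 or a number of a turn 1, either way. A call with a gripper value outside its range is refused whole. The fingers move at their own pace and stop on an object; "newtons" is the grip in N (left out, the last holds). Time passes only in rows, so rows that do not move let the fingers close. It gives the time, the measured TCP pose, the force, the opening and the grip force at its end, in the units of the state.
- ctrl.get_state(): the state, without advancing time (a new reading comes with each control period).
- ctrl.get_image(name): name is "scene" or "top"; returns a dict with "pixels" (384x512x3 uint8, red, green, blue), "K" (3x3 intrinsics, pixels), "dist" ([k1, k2, p1, p2, k3] as OpenCV has them; the pictures are not rectified), "cam_to_world" (4x4, takes a point from camera to world coordinates). Camera axes: x right, y down, z forward; pixel columns grow to the right and rows downward; lengths in m; the calibration is good to about 2 mm. A picture is of the moment at which its call begins. There is no depth.
- ctrl.close_job(): hands the job in; it is judged then, once.
The state is a dict: "time": time; "joint_positions": joint angles; "qd": joint speeds; "joint_torque": joint torques, N m; "position": TCP position; "tool_rot": TCP orientation; "ft_force": force on the tool from outside, world axes, zero at the start; "torque": the same for the moment, N m; "grip_width": opening from 0.0 (shut) to 1.0 (fully open); "grip_force": force on a finger pad.
Only numpy, scipy, OpenCV 4.12 (cv2) and the standard library are available. Lean on these libraries where they do the work, as an engineer would, in place of code of your own. Each camera call takes 0.05 s, during which the arm holds its last target. There are 200 camera calls.

## Task

Clear the radio desk at the end of the session: put every battery pack and every power resistor lying on it into the grey aluminium case, shut the lid fully, and only then turn both turnbuttons all the way across the lid to secure it. Also hang every headset over the bar of the headset rail, headband resting on the bar with one ear cup on either side. Leave the meter, the mug and the Morse key where they are.

Things in the scene. Friction and masses are not known exactly. Their poses are not given: they have to be found in the camera images.
- case: fixed grey aluminium project case, an open box 170 x 240 x 52 mm (x, y, z), walls and floor 5 mm; origin at the centre of its underside, x pointing from its front to its hinge side, away from the robot. Two brackets 26 x 26 mm, 61 mm high, on the outside of its front wall (centred at x = -98 mm, y = +-65 mm) carry the turnbuttons.
- lid (a joint): the case's lid, a flat plate 172 x 240 x 8 mm hinged along the case's rear (+x) top edge; hinge axis at x = 85 mm, z = 56 mm in the case's frame. Value in rad: 0 = shut (top face at z = 60 mm), grows as it opens upward and back, 1.57 = upright. Stiff hinge: it stays where it is left, and 2 N at the free edge moves it. Starts open at 1.62 to 1.8.
- lid_edge (a point): middle of the lid's free edge, 172 mm from the hinge axis, mid-thickness.
- button_left (a joint): left turnbutton (at the case's + y side). Value in rad: 0 = its bar points along the case's +y, beside and clear of the lid; it turns clockwise seen from above, to a stop at 1.57 where the bar points along the case's +x, over the lid's front edge. Stiff: it stays where it is left (0.05 N m). Starts between 0 and 0.3.
- button_left_grip (a point): point on the pivot axis of the left turnbutton, at the top of its grip fin, 85 mm above the desk. The fin is an upright plate 30 mm long (along this point's y, turning with the bar), 10 mm thick and 16 mm high, standing on the 6 mm thick bar; the bar reaches 36 mm from the axis along this point's +y and 12 mm the other way.
- button_right (a joint): right turnbutton (at the case's - y side). Value in rad: 0 = its bar points along the case's +y, beside and clear of the lid; it turns clockwise seen from above, to a stop at 1.57 where the bar points along the case's +x, over the lid's front edge. Stiff: it stays where it is left (0.05 N m). Starts between 0 and 0.3.
- button_right_grip (a point): point on the pivot axis of the right turnbutton, at the top of its grip fin, 85 mm above the desk. The fin is an upright plate 30 mm long (along this point's y, turning with the bar), 10 mm thick and 16 mm high, standing on the 6 mm thick bar; the bar reaches 36 mm from the axis along this point's +y and 12 mm the other way.
- rail: fixed headset rail: a square aluminium bar 20 x 20 mm, 300 mm long along its y, on two 20 mm posts at y = +-140 mm; origin on the desk below the bar's middle.
- rail_top (a point): middle of the bar's top face, 130 mm above the desk; y along the bar, z up.
- pack_1: rechargeable battery pack, a plain red block 60 x 36 x 22 mm (x, y, z) with a grey band, 110 g, lying flat on the desk; origin at the centre of its underside, x along its length. May be absent.
- pack_2: rechargeable battery pack, a plain red block 60 x 36 x 22 mm (x, y, z) with a grey band, 110 g, lying flat on the desk; origin at the centre of its underside, x along its length. May be absent.
- resistor_1: white ceramic power resistor, a bar 56 x 14 x 14 mm along x with thin wire ends, 30 g, lying on the desk; origin at the centre of its underside. May be absent.
- resistor_2: white ceramic power resistor, a bar 56 x 14 x 14 mm along x with thin wire ends, 30 g, lying on the desk; origin at the centre of its underside. May be absent.
- resistor_3: white ceramic power resistor, a bar 56 x 14 x 14 mm along x with thin wire ends, 30 g, lying on the desk; origin at the centre of its underside. May be absent.
- headset_1: headset standing on its two ear cups, 152 mm wide over the cups (along x), 122 mm high, 180 g; origin midway between the cups at their undersides, z up. Cups 28 x 44 x 56 mm at x = +-62 mm, 85 mm free between them. The headband's top is a grey pad 44 x 26 x 20 mm (x, y, z), z = 102 to 122 mm: grip it from above across its 26 mm, fingertips not below its underside. May be absent.
- headset_2: headset standing on its two ear cups, 152 mm wide over the cups (along x), 122 mm high, 180 g; origin midway between the cups at their undersides, z up. Cups 28 x 44 x 56 mm at x = +-62 mm, 85 mm free between them. The headband's top is a grey pad 44 x 26 x 20 mm (x, y, z), z = 102 to 122 mm: grip it from above across its 26 mm, fingertips not below its underside. May be absent.
- headset_1_band (a point): middle of the underside of that headset's padded headband, 102 mm above the headset's origin.
- headset_2_band (a point): middle of the underside of that headset's padded headband, 102 mm above the headset's origin.
- meter: bystander: silver standing-wave meter box 70 x 150 x 70 mm with a dial; leave alone.
- mug: bystander: white mug, 80 mm across, 90 mm high; leave alone.
- key: bystander: Morse key on a steel base 80 x 70 mm, 44 mm high; leave alone.

How it is judged:
By the outcome, as a careful person would: the job done as asked, in the order asked, and still so for the second after the job is handed in, with the robot touching nothing.
Of pack_1, pack_2, resistor_1, resistor_2, resistor_3 only 3 to 5 are there at a start; the rules pass over those that are not, and their reading is None.
Of headset_1, headset_2 only 1 to 2 are there at a start; the rules pass over those that are not, and their reading is None.
At some moment in a run one of pack_1, pack_2, resistor_1, resistor_2, resistor_3 may be knocked a few centimetres aside while the robot is not near it.
It also fails if it takes over 210 s, if anything falls off the work surface, if the arm or the gripper's body presses on something with over 40 N, if the wrist force passes 120 N, or if a joint passes its speed limit or range.

## Working session

There is one attempt and no reset: what is moved stays moved. The work goes in short steps, Python scripts to look and compute and a tool call to move; the robot and the scene stay as the last step left them, time stands still between calls to the robot, and variables do not carry over. Pictures are saved under pics/ and viewed, at most 14 in all, crops included, and the job is handed in when it is done.

Besides the shell and the picture viewer there is one more tool, called after "Request:" in YAML: its name, and indented under it one key for each argument. send_rows: Moves the arm, as the interface text tells. Its arguments: {"type":"object","properties":{"steps":{"type":"array"},"newtons":{"type":"number"}},"required":["steps"]}

```bash
mkdir -p pics; ls
cat > h.py <<'E'
import numpy as np, cv2
from bench import ctrl
def grab(n,f=None):
    im=ctrl.get_image(n)
    if f: cv2.imwrite('pics/'+f,im['pixels'][:,:,::-1])
    return im
def ray(im,uv):
    uv=np.array(uv,float).reshape(-1,1,2)
    p=cv2.undistortPoints(uv,np.array(im['K']),np.array(im['dist'])).reshape(-1,2)
    T=np.array(im['cam_to_world'])
    d=np.c_[p,np.ones(len(p))]@T[:3,:3].T
    return T[:3,3],d
def onplane(im,uv,z):
    o,d=ray(im,uv); return o+d*((z-o[2])/d[:,2])[:,None]
def tri(a,ua,b,ub):
    o1,d1=ray(a,ua);o2,d2=ray(b,ub);out=[]
    for x,y in zip(d1,d2):
        s=np.linalg.lstsq(np.c_[x,-y],o2-o1,rcond=None)[0]
        p,q=o1+s[0]*x,o2+s[1]*y; out.append(np.r_[(p+q)/2,np.linalg.norm(p-q)])
    return np.array(out)
E
python3 - <<'E'
from h import *
np.set_printoptions(precision=4,suppress=True)
for n in('scene','top'):
    im=grab(n,n+'0.png'); print(n,im['K'],im['dist'],im['cam_to_world'])
print(ctrl.get_state())
E
```

```text
pics
scene [[458.7596   0.     249.8672]
 [  0.     458.7596 200.7905]
 [  0.       0.       1.    ]] [-0.1606  0.      0.      0.      0.    ] [[-0.5399  0.5414 -0.6445  1.2461]
 [ 0.8415  0.3643 -0.399   0.4095]
 [ 0.0188 -0.7577 -0.6523  0.7778]
 [ 0.      0.      0.      1.    ]]
top [[388.4141   0.     253.3298]
 [  0.     388.4141 192.932 ]
 [  0.       0.       1.    ]] [-0.0115  0.      0.      0.      0.    ] [[-0.0474 -0.9784  0.2011  0.4223]
 [-0.9989  0.046  -0.0117  0.0144]
 [ 0.0022 -0.2014 -0.9795  1.0278]
 [ 0.      0.      0.      1.    ]]
{'time': 0.1, 'joint_positions': array([ 1.2991,  0.3218, -0.0701,  1.4516,  0.0226,  1.3708, -0.0569]), 'qd': array([ 0.0017, -0.0021,  0.0021, -0.0037,  0.0008, -0.0003, -0.0009]), 'joint_torque': array([ -0.001 , -49.2572,  -0.4061, -31.3399,  -0.064 ,   0.0395,
         0.0001]), 'position': array([ 0.1831, -0.6231,  0.2142]), 'tool_rot': array([-3.1078, -0.4472,  0.0005]), 'ft_force': array([-0.2894, -0.2772, -0.1117]), 'torque': array([ 0.0184, -0.0033, -0.041 ]), 'grip_force': 0.0, 'grip_width': 0.9986078564955405}
```

View pics/scene0.png

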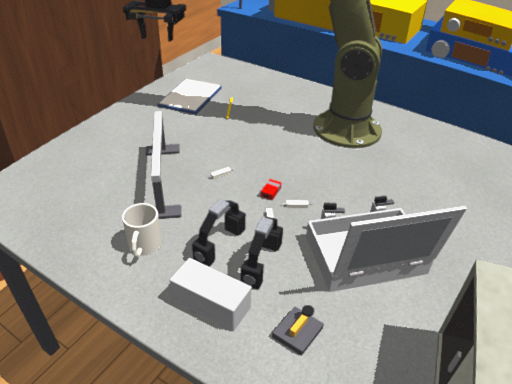

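View pics/top0.png

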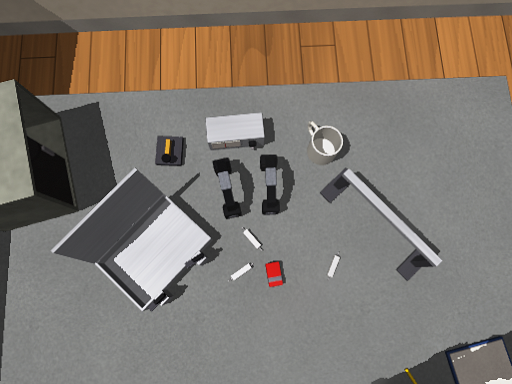

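The top view shows the case at about (155,245), with the open lid up and to its left. The rail runs (348,172)–(438,262). The headset pads are at (225,182) and (270,178), the resistors at (253,239), (242,271) and (334,266), and the pack at (274,274). The mug, meter and key are behind them. So there is one pack, three resistors and two headsets.

Run:
```python
import cv2
t=cv2.imread('pics/top0.png'); s=cv2.imread('pics/scene0.png')
a=cv2.resize(t[140:320,40:300],None,fx=3,fy=3,interpolation=cv2.INTER_CUBIC)
cv2.imwrite('pics/c1.png',a)
b=cv2.resize(s[165:315,180:470],None,fx=2.75,fy=2.75,interpolation=cv2.INTER_CUBIC)
cv2.imwrite('pics/c2.png',b)
```

```text
(no output)
```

View pics/c1.png

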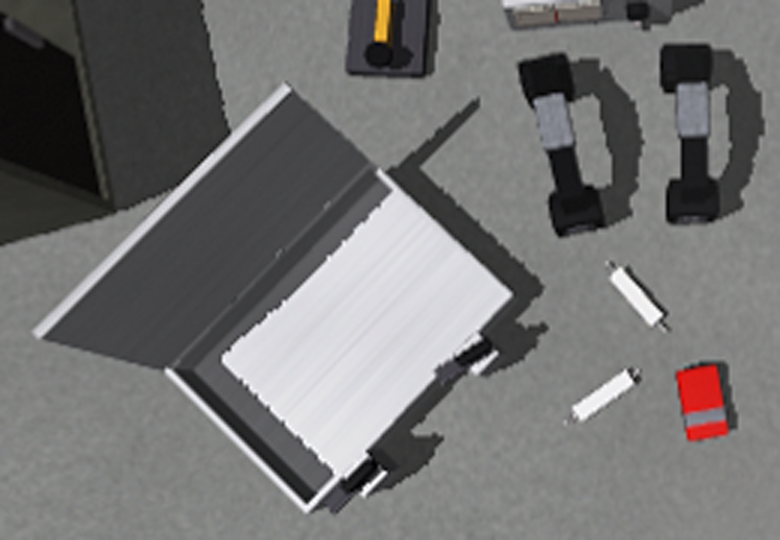

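View pics/c2.png

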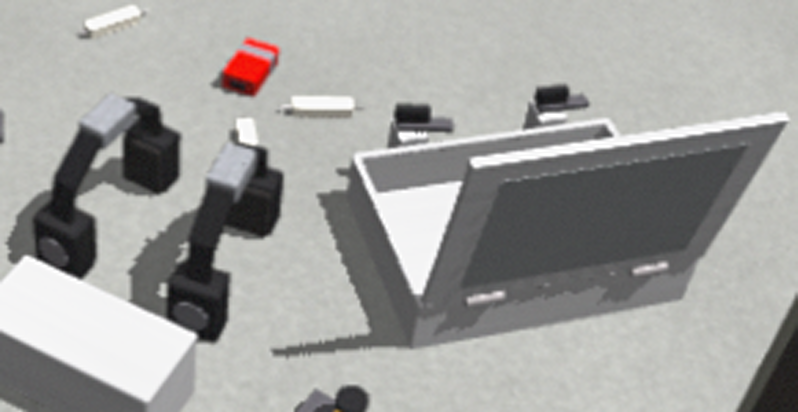

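Top crop: the case rim corners are at (167,370), (308,512), (512,296) and (380,170), and the fins at (475,350) and (365,472). The pads are at (556,121) and (693,109). The scene crop shows the matching pads at (232,172) and (109,117), and the fins at (412,114) and (552,96).

```bash
cat > m.py <<'E'
from h import *
np.set_printoptions(precision=4,suppress=True)
def blobs(im,kind,amin=15):
    p=im['pixels'].astype(int); r,g,b=p[...,0],p[...,1],p[...,2]
    m=((r>150)&(g<70)) if kind=='red' else ((r>205)&(g>205)&(b>200))
    m=m.astype(np.uint8)
    n,l,st,c=cv2.connectedComponentsWithStats(m)
    out=[]
    for i in range(1,n):
        if st[i,4]>=amin:
            cs=cv2.findContours((l==i).astype(np.uint8),0,2)[0][0]
            out.append((c[i],st[i,4],cv2.minAreaRect(cs),cs))
    return out
E
python3 - <<'E'
from m import *
t=grab('top');s=grab('scene')
for n,im in(('top',t),('scene',s)):
    for k in('red','white'):
        for b in blobs(im,k): 
            if b[1]<600: print(n,k,b[0],b[1],[np.round(q,1) for q in b[2]])
c1=lambda L:(np.array(L)+.5)/3-.5+[40,140]
c2=lambda L:(np.array(L)+.5)/2.75-.5+[180,165]
R=onplane(t,c1([(167,370),(308,512),(512,296),(380,170)]),.052);print('rim',R,[np.linalg.norm(R[i]-R[(i+1)%4]) for i in range(4)])
print('tri rim',tri(t,c1([(380,170),(512,296)]),s,c2([(418,312),(360,157)])))
print('lid edge',tri(t,c1([(287,84),(38,333)]),s,c2([(472,163),(787,117)])))
print('pads',tri(t,c1([(556,121),(693,109)]),s,c2([(232,170),(109,117)])))
print('pads plane',onplane(t,c1([(534,98),(568,91),(577,142),(545,151)]),.122),onplane(t,c1([(678,83),(708,83),(709,135),(678,135)]),.122))
print('cup tops',onplane(t,c1([(542,75),(576,203),(685,65),(693,196)]),.056))
print('fins',tri(t,c1([(475,350),(365,472)]),s,c2([(412,114),(552,96)])))
print('fins plane',onplane(t,c1([(475,350),(365,472)]),.085))
print('rail tri',tri(t,[(348,172),(438,262)],s,[(158,115),(159,170)]), onplane(t,[(348,172),(438,262)],.13))
E
```

```text
top red [272.9947 269.3122] 189 [array([273. , 269.3]), array([14. , 13.3]), np.float64(80.5)]
top red [275.3279 283.1967] 61 [array([275.4, 283.2]), array([ 4.4, 13.3]), np.float64(80.5)]
top white [249.1944 116.2222] 108 [array([245.6, 117. ]), array([ 5. , 30.9]), np.float64(84.8)]
top white [240.7405 131.1456] 316 [array([234.5, 130.5]), array([16.2, 56. ]), np.float64(84.7)]
top white [325.5962 141.8654] 260 [array([325. , 139.7]), array([35. , 28.9]), np.float64(12.5)]
top white [ 99.6959 203.8108] 148 [array([ 93.6, 209.6]), array([  2., 116.]), np.float64(45.4)]
top white [358.4839 186.7742] 62 [array([359.7, 188.5]), array([43.4,  4.8]), np.float64(51.3)]
top white [251.2871 238.297 ] 101 [array([251.2, 238.2]), array([20.8,  4.7]), np.float64(48.8)]
top white [425.3023 249.8314] 172 [array([423. , 246.5]), array([44.5,  6.4]), np.float64(45.0)]
top white [333.2245 265.9082] 98 [array([333.2, 265.9]), array([ 4.7, 20.5]), np.float64(21.0)]
top white [240.5046 271.3211] 109 [array([240.7, 271.2]), array([ 5. , 21.5]), np.float64(54.8)]
top white [163.7222 300.6111] 18 [array(
[... 2325 characters left out ...]
854 0.424  0.2248 0.0025]]
pads [[ 0.6442  0.0716  0.1149  0.0027]
 [ 0.6485 -0.0393  0.117   0.0022]]
pads plane [[0.6629 0.087  0.122 ]
 [0.6674 0.0595 0.122 ]
 [0.6252 0.0538 0.122 ]
 [0.619  0.0795 0.122 ]] [[ 0.6699 -0.0291  0.122 ]
 [ 0.6688 -0.0532  0.122 ]
 [ 0.6259 -0.0515  0.122 ]
 [ 0.6271 -0.0268  0.122 ]]
cup tops [[ 0.7006  0.0848  0.056 ]
 [ 0.5872  0.0595  0.056 ]
 [ 0.7038 -0.0392  0.056 ]
 [ 0.5886 -0.0396  0.056 ]]
fins [[0.4671 0.1449 0.0776 0.0018]
 [0.3751 0.2359 0.0757 0.0057]]
fins plane [[0.4671 0.1431 0.085 ]
 [0.3766 0.231  0.085 ]]
rail tri [[ 0.6196 -0.1989  0.2752  0.0294]
 [ 0.4132 -0.4891 -0.1028  0.0627]] [[ 0.6471 -0.2246  0.13  ]
 [ 0.4259 -0.4102  0.13  ]]
```

Run:
```python
import cv2
t=cv2.imread('pics/top0.png'); s=cv2.imread('pics/scene0.png')
a=cv2.resize(t[155:285,310:450],None,fx=4,fy=4,interpolation=cv2.INTER_CUBIC)
b=cv2.resize(s[100:230,120:200],None,fx=4,fy=4,interpolation=cv2.INTER_CUBIC)[:520]
cv2.imwrite('pics/c3.png',cv2.hconcat([a[:,:480],b]))
```

```text
(no output)
```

View pics/c3.png

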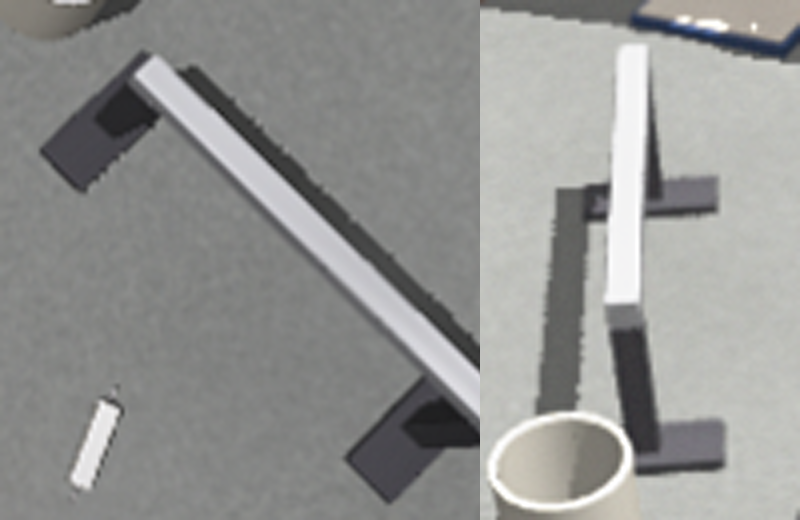

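Rail crop: the top face runs from (143,67) in the top-view half, and the same end in the scene half is at (623,303), with the far end at (632,45).

```bash
cat > loc.py <<'E'
from m import *
def items(t):
    "resistors/pack from the top view, on the plane of their top faces"
    out=[]
    for b in blobs(t,'white'):
        w=sorted(b[2][1])
        if 85<b[1]<125 and w[0]<6.5 and 17<w[1]<25 and 200<b[0][1]<340:
            q=onplane(t,cv2.boxPoints(b[2]),.014)[:,:2]; out.append(('res',b[0],q))
    r=blobs(t,'red',5)
    if r:
        rc=cv2.minAreaRect(np.vstack([x[3] for x in r])); out.append(('pack',np.array(rc[0]),onplane(t,cv2.boxPoints(rc),.022)[:,:2]))
    res=[]
    for n,px,q in out:
        e=[q[1]-q[0],q[2]-q[1]]; L=[np.linalg.norm(v) for v in e]; v=e[int(np.argmax(L))]
        res.append((n,px,q.mean(0),np.degrees(np.arctan2(v[1],v[0]))%180,sorted(L)))
    return res
E
python3 - <<'E'
from loc import *
t=grab('top');s=grab('scene')
for r in items(t): print(*r)
print(tri(t,[(333.2,265.9),(240.5,271.3),(274,272.5)],s,[(220.4,170.6),(296.7,201.7),(271.2,186)]))
print('rail',tri(t,[(345.6,171.6),(438.5,262)],s,[(155.8,175.6),(158.1,111.2)]),onplane(t,[(345.6,171.6),(438.5,262)],.13),onplane(s,[(155.8,175.6),(158.1,111.2)],.13))
print('mug',onplane(t,[(326,144)],.09))
E
```

```text
res [251.2871 238.297 ] [0.5106 0.0136] 38.53596643353569 [np.float64(0.012270646853820445), np.float64(0.05409350977494346)]
res [333.2245 265.9082] [ 0.4298 -0.1937] 153.97102577545525 [np.float64(0.011877464977397056), np.float64(0.052580322531845025)]
res [240.5046 271.3211] [0.4277 0.0443] 122.1600538027345 [np.float64(0.012708569067205742), np.float64(0.05453567407687069)]
pack [273.7752 273.8926] [ 0.4172 -0.0394] 6.72863162838874 [np.float64(0.03418081517265471), np.float64(0.05800497020454242)]
[[ 0.4298 -0.1936  0.0145  0.0004]
 [ 0.4277  0.0444  0.0144  0.001 ]
 [ 0.4198 -0.0389  0.0233  0.0028]]
rail [[ 0.6491 -0.2197  0.1263  0.0006]
 [ 0.4257 -0.4105  0.1312  0.0007]] [[ 0.6483 -0.219   0.13  ]
 [ 0.4258 -0.4114  0.13  ]] [[ 0.6524 -0.2158  0.13  ]
 [ 0.4242 -0.4116  0.13  ]]
mug [[ 0.7327 -0.1866  0.09  ]]
```

```bash
cat > p.py <<'E'
from h import *
import sys
from scipy.spatial.transform import Rotation as Ro
np.set_printoptions(precision=4,suppress=True)
C=np.array([.489,.256]);TH=44.5
def case(x,y):
    a=np.radians(TH); return C+[x*np.cos(a)-y*np.sin(a),x*np.sin(a)+y*np.cos(a)]
def plan(*targets):
    "units for turn, then tx ty tz in the turned frame, along a chain of (x,y,z,psi)"
    s=ctrl.get_state(); R=Ro.from_rotvec(s['tool_rot']).as_matrix()
    p=np.array(s['position']); psi=np.degrees(np.arctan2(R[1,0],R[0,0]))
    print('t %.1f'%s['time'],p,'psi %.2f tilt %.3f'%(psi,np.degrees(np.arccos(-R[2,2]))),'w %.3f gf %.1f'%(s['grip_width'],s['grip_force']),s['ft_force'],'q',s['joint_positions'])
    for x,y,z,t in targets:
        d=(psi-t+180)%360-180; a=np.radians(t); v=np.array([x,y,z])-p
        print('-> turn %.2f  tx %.3f ty %.3f tz %.3f'%(d/8,(v[0]*np.cos(a)+v[1]*np.sin(a))/.06,(v[0]*np.sin(a)-v[1]*np.cos(a))/.06,-v[2]/.06))
        p=np.array([x,y,z]);psi=t
E
python3 -c "
from p import *
plan((.644,.071,.2,10.5),(.644,.071,.119,10.5))"
```

```text
t 0.3 [ 0.1832 -0.6235  0.2149] psi 16.37 tilt 0.035 w 0.998 gf 0.0 [-0.3937 -0.3611 -0.0524] q [ 1.2991  0.3213 -0.0701  1.4509  0.0226  1.3707 -0.0569]
-> turn 0.73  tx 9.661 ty -9.981 tz 0.248
-> turn 0.00  tx 0.000 ty 0.000 tz 1.350
```

Request:
send_rows:
  steps:
    - {"turn": 0.73, "tz": 0.1}
    - {"tx": 0.6, "ty": -0.62}
    - {"tx": 0.6, "ty": -0.62}
    - {"tx": 0.6, "ty": -0.62}
    - {"tx": 0.6, "ty": -0.62}
    - {"tx": 0.6, "ty": -0.62}
    - {"tx": 0.6, "ty": -0.62}
    - {"tx": 0.6, "ty": -0.62}
    - {"tx": 0.6, "ty": -0.62}
    - {"tx": 0.6, "ty": -0.62}
    - {"tx": 0.6, "ty": -0.62}
    - {"tx": 0.6, "ty": -0.62}
  newtons: 25

```text
validation failed for argument at $.st...
```

Request:
send_rows:
  steps:
    - {"tx": 0.6, "ty": -0.62, "grip": 0.7}
    - {"tx": 0.6, "ty": -0.62, "grip": 0.7}
    - {"tx": 0.6, "ty": -0.62, "grip": 0.7}
    - {"tx": 0.6, "ty": -0.62, "grip": 0.7}
    - {"tx": 0.6, "ty": -0.62, "grip": 0.7}
    - {"tx": 0.06, "ty": -0.06, "tz": 0.15, "grip": 0.7}
    - {"grip": 0.7}
    - {"grip": 0.7}

```text
validation failed for argument at $.st...
```

```bash
python3 -c "
from p import *
plan((.644,.071,.119,10.5),(.644,.071,.27,10.5))"
```

```text
t 0.3 [ 0.1832 -0.6235  0.2149] psi 16.37 tilt 0.035 w 0.998 gf 0.0 [-0.3937 -0.3611 -0.0524] q [ 1.2991  0.3213 -0.0701  1.4509  0.0226  1.3707 -0.0569]
-> turn 0.73  tx 9.661 ty -9.981 tz 1.598
-> turn 0.00  tx 0.000 ty 0.000 tz -2.517
```

Request:
send_rows:
  steps:
    - {"tx": 0, "ty": 0, "tz": 0.1, "turn": 0.73, "grip": 1}
  newtons: 25

```text
time: 0.42
position: [0.1833, -0.6239, 0.2096]
tool_rot: [3.128, 0.284, 0.0]
ft_force: [-0.4, 0.2, 0.3]
grip_width: 0.997
grip_force: 0.0
```

All keys are required in every row.

Request:
send_rows:
  steps:
    - {"tx": 0.6, "ty": -0.62, "tz": 0, "turn": 0, "grip": 1}
    - {"tx": 0.6, "ty": -0.62, "tz": 0, "turn": 0, "grip": 1}
    - {"tx": 0.6, "ty": -0.62, "tz": 0, "turn": 0, "grip": 1}
    - {"tx": 0.6, "ty": -0.62, "tz": 0, "turn": 0, "grip": 1}
    - {"tx": 0.6, "ty": -0.62, "tz": 0, "turn": 0, "grip": 1}
    - {"tx": 0.6, "ty": -0.62, "tz": 0, "turn": 0, "grip": 1}
    - {"tx": 0.6, "ty": -0.62, "tz": 0, "turn": 0, "grip": 1}
    - {"tx": 0.6, "ty": -0.62, "tz": 0, "turn": 0, "grip": 1}
    - {"tx": 0.6, "ty": -0.62, "tz": 0, "turn": 0, "grip": 1}
    - {"tx": 0.6, "ty": -0.62, "tz": 0, "turn": 0, "grip": 1}
    - {"tx": 0.6, "ty": -0.62, "tz": 0, "turn": 0, "grip": 1}
    - {"tx": 0.6, "ty": -0.62, "tz": 0, "turn": 0, "grip": 0.7}

```text
time: 1.92
position: [0.5271, -0.1045, 0.2095]
tool_rot: [3.128, 0.288, 0.001]
ft_force: [0.4, -0.5, 0.3]
grip_width: 0.945
grip_force: 0.0
```

Request:
send_rows:
  steps:
    - {"tx": 0.6, "ty": -0.62, "tz": 0, "turn": 0, "grip": 0.7}
    - {"tx": 0.6, "ty": -0.62, "tz": 0, "turn": 0, "grip": 0.7}
    - {"tx": 0.6, "ty": -0.62, "tz": 0, "turn": 0, "grip": 0.7}
    - {"tx": 0.6, "ty": -0.62, "tz": 0, "turn": 0, "grip": 0.7}
    - {"tx": 0.06, "ty": -0.06, "tz": 0.15, "turn": 0, "grip": 0.7}
    - {"tx": 0, "ty": 0, "tz": 0, "turn": 0, "grip": 0.7}
    - {"tx": 0, "ty": 0, "tz": 0, "turn": 0, "grip": 0.7}

```text
time: 2.8
position: [0.6433, 0.0689, 0.2002]
tool_rot: [3.127, 0.284, -0.001]
ft_force: [0.0, -0.3, -0.6]
grip_width: 0.7
grip_force: 0.0
```

```bash
python3 -c "
from p import *
plan((.644,.071,.119,10.5),(.644,.071,.27,10.5))"
```

```text
t 2.8 [0.6433 0.0689 0.2002] psi 10.39 tilt 0.086 w 0.700 gf 0.0 [ 0.0159 -0.3482 -0.5865] q [ 0.3482  0.3919 -0.6512  1.4613  0.2399  1.3691 -1.7039]
-> turn -0.01  tx 0.017 ty -0.033 tz 1.354
-> turn 0.00  tx 0.000 ty 0.000 tz -2.517
```

Request:
send_rows:
  steps:
    - {"tx": 0.02, "ty": -0.03, "tz": 0.7, "turn": 0, "grip": 0.7}
    - {"tx": 0, "ty": 0, "tz": 0.65, "turn": 0, "grip": 0.7}
    - {"tx": 0, "ty": 0, "tz": 0, "turn": 0, "grip": 0.7}
    - {"tx": 0, "ty": 0, "tz": 0, "turn": 0, "grip": 0}
    - {"tx": 0, "ty": 0, "tz": 0, "turn": 0, "grip": 0}
    - {"tx": 0, "ty": 0, "tz": 0, "turn": 0, "grip": 0}
    - {"tx": 0, "ty": 0, "tz": 0, "turn": 0, "grip": 0}
    - {"tx": 0, "ty": 0, "tz": 0, "turn": 0, "grip": 0}

```text
time: 3.8
position: [0.6445, 0.073, 0.1194]
tool_rot: [3.128, 0.289, 0.0]
ft_force: [-0.5, 0.2, 0.4]
grip_width: 0.22
grip_force: 0.0
```

```bash
python3 -c "
from p import *
plan((.644,.071,.285,10.5),(.4914,-.3545,.285,-49.2),(.4914,-.3545,.148,-49.2))"
```

```text
t 3.8 [0.6445 0.073  0.1194] psi 10.54 tilt 0.016 w 0.220 gf 0.0 [-0.5051  0.2274  0.3644] q [ 0.3341  0.451  -0.6361  1.5546  0.2787  1.228  -1.7352]
-> turn 0.00  tx -0.014 ty 0.032 tz -2.760
-> turn 7.46  tx 3.706 ty 6.559 tz -0.000
-> turn 0.00  tx 0.000 ty -0.000 tz 2.283
```

```bash
python3 -c "
from p import *
s=grab('scene');t=grab('top')
a=cv2.resize(s['pixels'][120:270,170:370,::-1],None,fx=2,fy=3)
a=cv2.resize(s['pixels'][120:270,170:330,::-1],None,fx=2.5,fy=2.5); b=cv2.resize(t['pixels'][140:290,190:350,::-1],None,fx=2.5,fy=2.5)
cv2.imwrite('pics/d1.png',cv2.hconcat([a,b]))
print(ctrl.get_state()['grip_width'])"
```

```text
0.12496280847652388
```

View pics/d1.png

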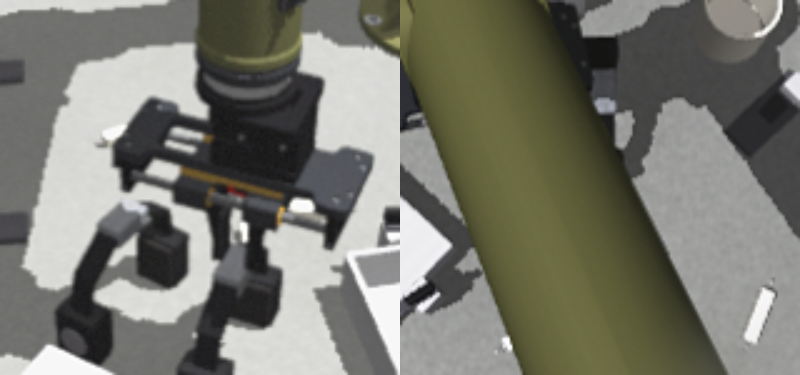

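```bash
cat >> h.py <<'E'
def proj(im,P):
    T=np.linalg.inv(np.array(im['cam_to_world'])); r=cv2.Rodrigues(T[:3,:3])[0]
    return cv2.projectPoints(np.array(P,float).reshape(-1,3),r,T[:3,3],np.array(im['K']),np.array(im['dist']))[0].reshape(-1,2)
E
python3 -c "
from p import *
s=grab('scene'); uv=proj(s,[(.6445,.073,.1194),(.6445,.073,.1054),(.644,.071,.102),(.644,.071,.122)]);print(uv,(uv-[170,120])*2.5)
t=grab('top');print(proj(t,[(.644,.071,.122)]))
print(ctrl.get_state()['grip_width'])"
```

```text
[[263.9733 225.1823]
 [263.7111 230.0082]
 [262.9606 230.6566]
 [263.3249 223.7668]] [[234.9332 262.9558]
 [234.2777 275.0205]
 [232.4015 276.6415]
 [233.3123 259.417 ]]
[[224.556  179.6602]]
0.051321350117975145
```

```bash
python3 -c "
from p import *
s=grab('scene')
a=cv2.resize(s['pixels'][180:260,215:305,::-1],None,fx=7,fy=7,interpolation=cv2.INTER_CUBIC)
P=np.array([.6445,.073]);y=np.array([np.sin(np.radians(10.5)),-np.cos(np.radians(10.5))]);x=np.array([y[1]*-1,y[0]])
for k in(-9,9):
  for dz in(-.014,.005,.03):
    u=(proj(s,[np.r_[P+y*k*1e-3,.1194+dz]])[0]-[215,180]+.5)*7
    cv2.circle(a,tuple(int(v) for v in u),4,(0,0,255) if dz<0 else (0,255,0),-1)
cv2.imwrite('pics/d2.png',a)"
```

```text
(no output)
```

View pics/d2.png

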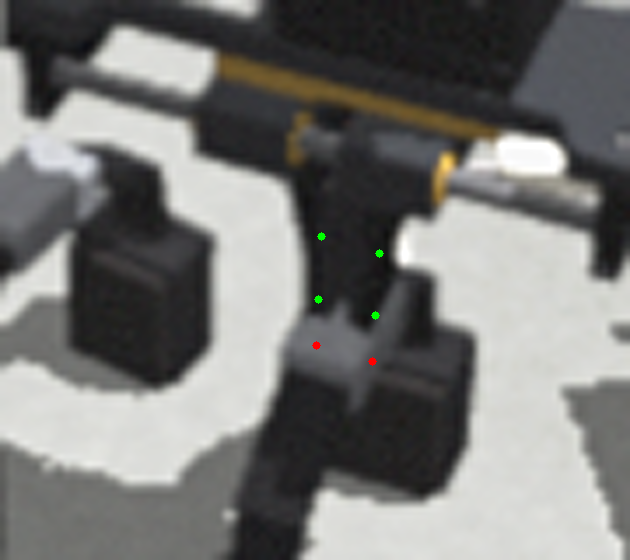

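```bash
python3 -c "
from p import *
s=grab('scene'); a=cv2.imread('pics/scene0.png')[0:60,110:200]
a=cv2.resize(a,None,fx=8,fy=8,interpolation=cv2.INTER_CUBIC)
P=np.array([.183,-.624]);y=np.array([np.sin(np.radians(16.4)),-np.cos(np.radians(16.4))])
for k in(-51,51):
  for dz,c in((-.014,(0,0,255)),(0,(0,255,0)),(.056,(255,0,0))):
    u=(proj(s,[np.r_[P+y*k*1e-3,.215+dz]])[0]-[110,0]+.5)*8; print(k,dz,u)
    cv2.circle(a,tuple(int(v) for v in u),4,c,-1)
cv2.imwrite('pics/d3.png',a)"
```

```text
-51 -0.014 [492.4847 374.5496]
-51 0 [489.8978 342.116 ]
-51 0.056 [479.5009 209.4677]
51 -0.014 [269.5126 349.987 ]
51 0 [265.9076 318.133 ]
51 0.056 [251.425  187.9831]
```

View pics/d3.png

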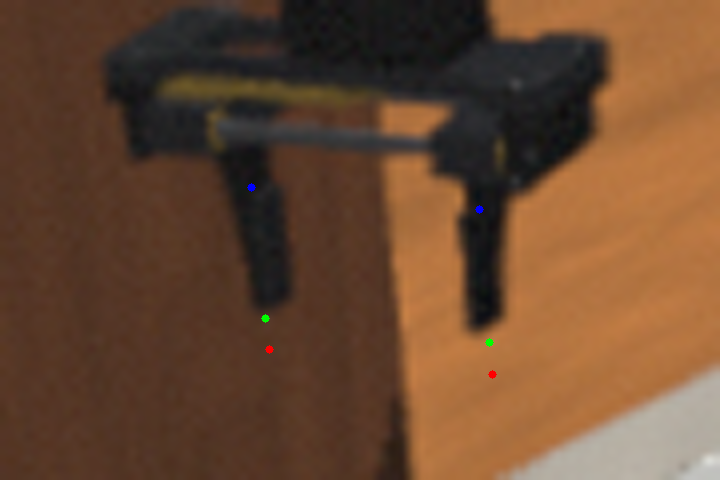

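The picture shows the fingertips about 20 mm higher than the reported TCP implies, both here and above the pad. So the reported z reads about 20 mm low. I'll open, go 19 mm lower and grip again.

Request:
send_rows:
  steps:
    - {"tx": 0, "ty": 0, "tz": -0.2, "turn": 0, "grip": 0.7}
    - {"tx": 0, "ty": 0, "tz": 0, "turn": 0, "grip": 0.7}
    - {"tx": 0, "ty": 0, "tz": 0, "turn": 0, "grip": 0.7}
    - {"tx": 0, "ty": 0, "tz": 0, "turn": 0, "grip": 0.7}
    - {"tx": 0, "ty": 0, "tz": 0, "turn": 0, "grip": 0.7}
    - {"tx": 0, "ty": 0, "tz": 0, "turn": 0, "grip": 0.7}
    - {"tx": 0, "ty": 0.03, "tz": 0.2, "turn": 0, "grip": 0.7}
    - {"tx": 0, "ty": 0, "tz": 0.15, "turn": 0, "grip": 0.7}
    - {"tx": 0, "ty": 0, "tz": 0.15, "turn": 0, "grip": 0.7}

```text
time: 5.22
position: [0.6444, 0.0711, 0.1]
tool_rot: [3.128, 0.288, -0.002]
ft_force: [-0.3, -0.4, -0.9]
grip_width: 0.697
grip_force: 0.0
```

Request:
send_rows:
  steps:
    - {"tx": 0, "ty": 0, "tz": 0, "turn": 0, "grip": 0}
    - {"tx": 0, "ty": 0, "tz": 0, "turn": 0, "grip": 0}
    - {"tx": 0, "ty": 0, "tz": 0, "turn": 0, "grip": 0}
    - {"tx": 0, "ty": 0, "tz": 0, "turn": 0, "grip": 0}
    - {"tx": 0, "ty": 0, "tz": 0, "turn": 0, "grip": 0}
    - {"tx": 0, "ty": 0, "tz": 0, "turn": 0, "grip": 0}
    - {"tx": 0, "ty": 0, "tz": 0, "turn": 0, "grip": 0}

```text
time: 6.1
position: [0.6449, 0.0714, 0.1015]
tool_rot: [3.128, 0.289, 0.001]
ft_force: [0.3, 0.2, 1.5]
grip_width: 0.294
grip_force: 25.0
```

Request:
send_rows:
  steps:
    - {"tx": 0, "ty": 0, "tz": -0.4, "turn": 0, "grip": 0}
    - {"tx": 0, "ty": 0, "tz": -0.7, "turn": 0, "grip": 0}
    - {"tx": 0, "ty": 0, "tz": -0.8, "turn": 0, "grip": 0}
    - {"tx": 0, "ty": 0, "tz": -0.8, "turn": 0, "grip": 0}
    - {"tx": 0, "ty": 0, "tz": 0, "turn": 1, "grip": 0}
    - {"tx": 0, "ty": 0, "tz": 0, "turn": 1, "grip": 0}
    - {"tx": 0, "ty": 0, "tz": 0, "turn": 1, "grip": 0}
    - {"tx": 0, "ty": 0, "tz": 0, "turn": 1, "grip": 0}
    - {"tx": 0, "ty": 0, "tz": 0, "turn": 1, "grip": 0}
    - {"tx": 0, "ty": 0, "tz": 0, "turn": 1, "grip": 0}
    - {"tx": 0, "ty": 0, "tz": 0, "turn": 1, "grip": 0}
    - {"tx": 0, "ty": 0, "tz": 0, "turn": 0.46, "grip": 0}

```text
time: 7.6
position: [0.6443, 0.071, 0.2621]
tool_rot: [2.854, -1.31, -0.003]
ft_force: [-0.7, -0.6, -2.2]
grip_width: 0.298
grip_force: 25.0
```

Request:
send_rows:
  steps:
    - {"tx": 0.3, "ty": 0.54, "tz": 0, "turn": 0, "grip": 0}
    - {"tx": 0.4, "ty": 0.7, "tz": 0, "turn": 0, "grip": 0}
    - {"tx": 0.4, "ty": 0.7, "tz": 0, "turn": 0, "grip": 0}
    - {"tx": 0.4, "ty": 0.7, "tz": 0, "turn": 0, "grip": 0}
    - {"tx": 0.4, "ty": 0.7, "tz": 0, "turn": 0, "grip": 0}
    - {"tx": 0.4, "ty": 0.7, "tz": 0, "turn": 0, "grip": 0}
    - {"tx": 0.4, "ty": 0.7, "tz": 0, "turn": 0, "grip": 0}
    - {"tx": 0.4, "ty": 0.7, "tz": 0, "turn": 0, "grip": 0}
    - {"tx": 0.4, "ty": 0.7, "tz": 0, "turn": 0, "grip": 0}
    - {"tx": 0.2, "ty": 0.4, "tz": 0, "turn": 0, "grip": 0}
    - {"tx": 0, "ty": 0, "tz": 0, "turn": 0, "grip": 0}
    - {"tx": 0, "ty": 0, "tz": 0, "turn": 0, "grip": 0}

```text
time: 9.1
position: [0.4937, -0.3519, 0.2627]
tool_rot: [-2.857, 1.304, 0.001]
ft_force: [0.2, 0.3, -1.6]
grip_width: 0.294
grip_force: 25.0
```

```bash
python3 -c "
from p import *
s=grab('scene');t=grab('top')
plan((.4914,-.3545,.130,-49.2))
a=cv2.resize(s['pixels'][60:220,90:250,::-1],None,fx=2.5,fy=2.5); b=cv2.resize(t['pixels'][140:300,300:460,::-1],None,fx=2.5,fy=2.5)
cv2.imwrite('pics/d4.png',cv2.hconcat([a,b]))"
```

```text
t 9.2 [ 0.4941 -0.3514  0.2631] psi -48.98 tilt 0.051 w 0.296 gf 25.0 [-0.1399 -0.2187 -2.0281] q [ 0.7526  0.2188 -0.2115  1.4871  0.0451  1.441  -1.8854]
-> turn 0.03  tx 0.009 ty 0.068 tz 2.218
```

View pics/d4.png

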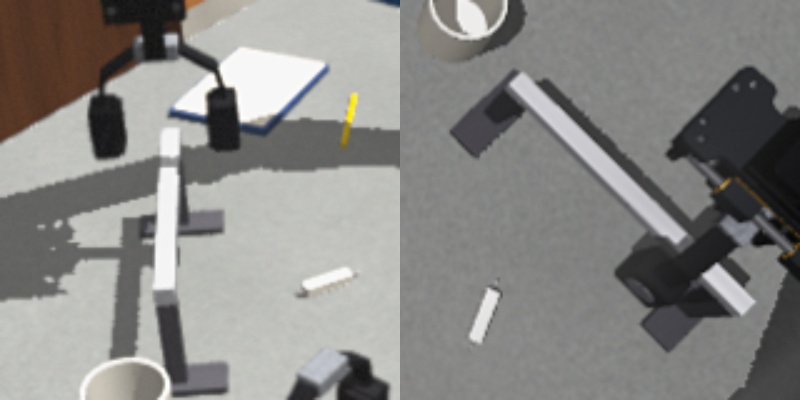

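Request:
send_rows:
  steps:
    - {"tx": 0.01, "ty": 0.07, "tz": 0.5, "turn": 0, "grip": 0}
    - {"tx": 0, "ty": 0, "tz": 0.6, "turn": 0, "grip": 0}
    - {"tx": 0, "ty": 0, "tz": 0.6, "turn": 0, "grip": 0}
    - {"tx": 0, "ty": 0, "tz": 0.3, "turn": 0, "grip": 0}
    - {"tx": 0, "ty": 0, "tz": 0.2, "turn": 0, "grip": 0}
    - {"tx": 0, "ty": 0, "tz": 0, "turn": 0, "grip": 0}
    - {"tx": 0, "ty": 0, "tz": 0, "turn": 0, "grip": 0}

```text
time: 10.07
position: [0.4913, -0.357, 0.1327]
tool_rot: [2.857, -1.306, 0.004]
ft_force: [0.9, -0.0, -1.3]
grip_width: 0.296
grip_force: 25.0
```

Request:
send_rows:
  steps:
    - {"tx": 0, "ty": 0, "tz": 0.06, "turn": 0, "grip": 0}
    - {"tx": 0, "ty": 0, "tz": 0, "turn": 0, "grip": 0}
    - {"tx": 0, "ty": 0, "tz": 0, "turn": 0, "grip": 0}

```text
time: 10.45
position: [0.4914, -0.3572, 0.1294]
tool_rot: [2.856, -1.306, 0.005]
ft_force: [-1.0, 0.4, 6.7]
grip_width: 0.298
grip_force: 25.0
```

Contact with the bar, so I'll release, rise, and plan for headset 2.

Request:
send_rows:
  steps:
    - {"tx": 0, "ty": 0, "tz": 0, "turn": 0, "grip": 0.55}
    - {"tx": 0, "ty": 0, "tz": 0, "turn": 0, "grip": 0.55}
    - {"tx": 0, "ty": 0, "tz": 0, "turn": 0, "grip": 0.55}
    - {"tx": 0, "ty": 0, "tz": 0, "turn": 0, "grip": 0.55}
    - {"tx": 0, "ty": 0, "tz": -0.3, "turn": 0, "grip": 0.55}
    - {"tx": 0, "ty": 0, "tz": -0.7, "turn": 0, "grip": 0.7}
    - {"tx": 0, "ty": 0, "tz": -0.6, "turn": 0, "grip": 0.7}

```text
time: 11.32
position: [0.4908, -0.3567, 0.2265]
tool_rot: [2.857, -1.306, 0.003]
ft_force: [0.4, 0.1, 1.1]
grip_width: 0.665
grip_force: 0.0
```

```bash
python3 -c "
from p import *
plan((.648,-.040,.20,-1),(.648,-.040,.1,-1),(.648,-.04,.262,-49.2),(.580,-.278,.262,-49.2),(.58,-.278,.129,-49.2))"
```

```text
t 11.3 [ 0.4908 -0.3567  0.2265] psi -49.14 tilt 0.113 w 0.665 gf 0.0 [0.3713 0.0567 1.0881] q [ 0.7599  0.2307 -0.2076  1.5451  0.0483  1.3689 -1.8804]
-> turn -6.02  tx 2.527 ty -5.324 tz 0.442
-> turn 0.00  tx 0.000 ty -0.000 tz 1.667
-> turn 6.02  tx 0.000 ty -0.000 tz -2.700
-> turn 0.00  tx 2.262 ty 3.450 tz -0.000
-> turn 0.00  tx 0.000 ty -0.000 tz 2.217
```

Request:
send_rows:
  steps:
    - {"tx": 0, "ty": 0, "tz": 0, "turn": -1, "grip": 0.7}
    - {"tx": 0, "ty": 0, "tz": 0, "turn": -1, "grip": 0.7}
    - {"tx": 0, "ty": 0, "tz": 0, "turn": -1, "grip": 0.7}
    - {"tx": 0, "ty": 0, "tz": 0, "turn": -1, "grip": 0.7}
    - {"tx": 0, "ty": 0, "tz": 0, "turn": -1, "grip": 0.7}
    - {"tx": 0, "ty": 0, "tz": 0, "turn": -1, "grip": 0.7}
    - {"tx": 0.32, "ty": -0.67, "tz": 0, "turn": 0, "grip": 0.7}
    - {"tx": 0.32, "ty": -0.67, "tz": 0, "turn": 0, "grip": 0.7}
    - {"tx": 0.32, "ty": -0.67, "tz": 0, "turn": 0, "grip": 0.7}
    - {"tx": 0.32, "ty": -0.67, "tz": 0, "turn": 0, "grip": 0.7}
    - {"tx": 0.32, "ty": -0.67, "tz": 0, "turn": 0, "grip": 0.7}
    - {"tx": 0.32, "ty": -0.67, "tz": 0, "turn": 0, "grip": 0.7}

```text
time: 12.82
position: [0.6113, -0.1166, 0.2253]
tool_rot: [3.141, -0.032, 0.003]
ft_force: [0.6, -0.4, 0.8]
grip_width: 0.698
grip_force: 0.0
```

Request:
send_rows:
  steps:
    - {"tx": 0.32, "ty": -0.67, "tz": 0, "turn": 0, "grip": 0.7}
    - {"tx": 0.29, "ty": -0.63, "tz": 0.2, "turn": 0, "grip": 0.7}
    - {"tx": 0, "ty": 0, "tz": 0.24, "turn": 0, "grip": 0.7}
    - {"tx": 0, "ty": 0, "tz": 0, "turn": 0, "grip": 0.7}
    - {"tx": 0, "ty": 0, "tz": 0, "turn": 0, "grip": 0.7}

```text
time: 13.45
position: [0.6486, -0.0425, 0.1981]
tool_rot: [3.14, -0.035, 0.001]
ft_force: [0.5, 0.9, -0.2]
grip_width: 0.697
grip_force: 0.0
```

```bash
python3 -c "
from p import *
plan((.648,-.040,.1,-1))
s=grab('scene');t=grab('top')
print(proj(s,[(.4914,-.3545,.15)]))
a=cv2.resize(s['pixels'][60:220,90:250,::-1],None,fx=2.5,fy=2.5); b=cv2.resize(t['pixels'][140:300,300:460,::-1],None,fx=2.5,fy=2.5)
cv2.imwrite('pics/d5.png',cv2.hconcat([a,b]))"
```

```text
t 13.4 [ 0.6486 -0.0425  0.1981] psi -1.29 tilt 0.081 w 0.697 gf 0.0 [ 0.5197  0.8973 -0.1994] q [ 0.3919  0.3661 -0.4767  1.4625  0.1703  1.3531 -1.6878]
-> turn -0.04  tx -0.011 ty -0.042 tz 1.635
[[156.5177 121.0521]]
```

View pics/d5.png

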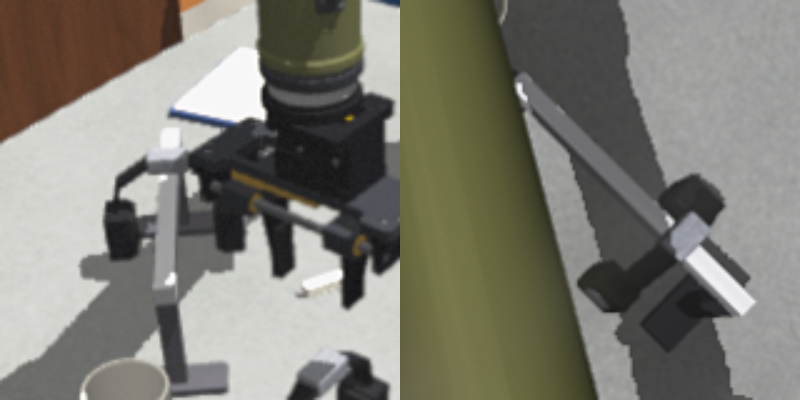

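Headset 1 hangs on the bar with one cup on either side (pad at (690,238) in the top-view half). On to headset 2.

Request:
send_rows:
  steps:
    - {"tx": -0.01, "ty": -0.04, "tz": 0.6, "turn": 0, "grip": 0.7}
    - {"tx": 0, "ty": 0, "tz": 0.6, "turn": 0, "grip": 0.7}
    - {"tx": 0, "ty": 0, "tz": 0.43, "turn": 0, "grip": 0.7}
    - {"tx": 0, "ty": 0, "tz": 0, "turn": 0, "grip": 0.7}
    - {"tx": 0, "ty": 0, "tz": 0, "turn": 0, "grip": 0}
    - {"tx": 0, "ty": 0, "tz": 0, "turn": 0, "grip": 0}
    - {"tx": 0, "ty": 0, "tz": 0, "turn": 0, "grip": 0}
    - {"tx": 0, "ty": 0, "tz": 0, "turn": 0, "grip": 0}
    - {"tx": 0, "ty": 0, "tz": 0, "turn": 0, "grip": 0}
    - {"tx": 0, "ty": 0, "tz": 0, "turn": 0, "grip": 0}
    - {"tx": 0, "ty": 0, "tz": 0, "turn": 0, "grip": 0}

```text
time: 14.92
position: [0.6482, -0.0382, 0.0998]
tool_rot: [3.141, -0.032, 0.001]
ft_force: [-0.7, -0.5, 3.1]
grip_width: 0.295
grip_force: 24.9
```

Request:
send_rows:
  steps:
    - {"tx": 0, "ty": 0, "tz": -0.5, "turn": 0, "grip": 0}
    - {"tx": 0, "ty": 0, "tz": -0.7, "turn": 0, "grip": 0}
    - {"tx": 0, "ty": 0, "tz": -0.8, "turn": 0, "grip": 0}
    - {"tx": 0, "ty": 0, "tz": -0.7, "turn": 0, "grip": 0}
    - {"tx": 0, "ty": 0, "tz": 0, "turn": 1, "grip": 0}
    - {"tx": 0, "ty": 0, "tz": 0, "turn": 1, "grip": 0}
    - {"tx": 0, "ty": 0, "tz": 0, "turn": 1, "grip": 0}
    - {"tx": 0, "ty": 0, "tz": 0, "turn": 1, "grip": 0}
    - {"tx": 0, "ty": 0, "tz": 0, "turn": 1, "grip": 0}
    - {"tx": 0, "ty": 0, "tz": 0, "turn": 1, "grip": 0}

```text
time: 16.18
position: [0.6475, -0.0378, 0.2603]
tool_rot: [2.854, -1.312, -0.003]
ft_force: [-0.2, 0.0, -1.6]
grip_width: 0.296
grip_force: 24.9
```

Request:
send_rows:
  steps:
    - {"tx": 0.36, "ty": 0.55, "tz": 0, "turn": 0, "grip": 0}
    - {"tx": 0.46, "ty": 0.7, "tz": 0, "turn": 0, "grip": 0}
    - {"tx": 0.46, "ty": 0.7, "tz": 0, "turn": 0, "grip": 0}
    - {"tx": 0.46, "ty": 0.7, "tz": 0, "turn": 0, "grip": 0}
    - {"tx": 0.36, "ty": 0.55, "tz": 0, "turn": 0, "grip": 0}
    - {"tx": 0.16, "ty": 0.25, "tz": 0, "turn": 0, "grip": 0}
    - {"tx": 0, "ty": 0, "tz": 0, "turn": 0, "grip": 0}
    - {"tx": 0, "ty": 0, "tz": 0, "turn": 0, "grip": 0}

```text
time: 17.18
position: [0.5812, -0.273, 0.2613]
tool_rot: [-2.858, 1.301, 0.001]
ft_force: [-0.2, 0.4, -0.5]
grip_width: 0.294
grip_force: 24.9
```

```bash
python3 -c "
from p import *
plan((.580,-.278,.129,-49.2))"
```

```text
t 17.2 [ 0.5812 -0.273   0.2613] psi -48.94 tilt 0.108 w 0.294 gf 24.9 [-0.1981  0.3885 -0.4655] q [ 0.5958  0.2993 -0.2515  1.3948  0.0721  1.4569 -2.0782]
-> turn 0.03  tx 0.049 ty 0.070 tz 2.205
```

Request:
send_rows:
  steps:
    - {"tx": 0.05, "ty": 0.07, "tz": 0.5, "turn": 0.03, "grip": 0}
    - {"tx": 0, "ty": 0, "tz": 0.6, "turn": 0, "grip": 0}
    - {"tx": 0, "ty": 0, "tz": 0.6, "turn": 0, "grip": 0}
    - {"tx": 0, "ty": 0, "tz": 0.3, "turn": 0, "grip": 0}
    - {"tx": 0, "ty": 0, "tz": 0.2, "turn": 0, "grip": 0}
    - {"tx": 0, "ty": 0, "tz": 0.03, "turn": 0, "grip": 0}
    - {"tx": 0, "ty": 0, "tz": 0, "turn": 0, "grip": 0}
    - {"tx": 0, "ty": 0, "tz": 0, "turn": 0, "grip": 0}

```text
time: 18.18
position: [0.5795, -0.2814, 0.1288]
tool_rot: [2.854, -1.313, 0.003]
ft_force: [-0.8, -0.0, -2.1]
grip_width: 0.301
grip_force: 24.9
```

Request:
send_rows:
  steps:
    - {"tx": 0, "ty": 0, "tz": 0.05, "turn": 0, "grip": 0}
    - {"tx": 0, "ty": 0, "tz": 0, "turn": 0, "grip": 0}
    - {"tx": 0, "ty": 0, "tz": 0, "turn": 0, "grip": 0}

```text
time: 18.55
position: [0.5795, -0.2816, 0.1274]
tool_rot: [2.854, -1.313, 0.004]
ft_force: [-3.1, 1.1, 7.4]
grip_width: 0.298
grip_force: 25.0
```

Request:
send_rows:
  steps:
    - {"tx": 0, "ty": 0, "tz": 0, "turn": 0, "grip": 0.55}
    - {"tx": 0, "ty": 0, "tz": 0, "turn": 0, "grip": 0.55}
    - {"tx": 0, "ty": 0, "tz": 0, "turn": 0, "grip": 0.55}
    - {"tx": 0, "ty": 0, "tz": 0, "turn": 0, "grip": 0.55}
    - {"tx": 0, "ty": 0, "tz": -0.3, "turn": 0, "grip": 0.55}
    - {"tx": 0, "ty": 0, "tz": -0.7, "turn": 0, "grip": 0.6}
    - {"tx": 0, "ty": 0, "tz": -0.7, "turn": 0, "grip": 0.6}
    - {"tx": 0, "ty": 0, "tz": 0, "turn": -0.96, "grip": 0.6}
    - {"tx": 0, "ty": 0, "tz": 0, "turn": -0.96, "grip": 0.6}
    - {"tx": 0, "ty": 0, "tz": 0, "turn": -0.96, "grip": 0.6}

```text
time: 19.8
position: [0.5793, -0.2811, 0.2284]
tool_rot: [3.06, -0.709, 0.003]
ft_force: [-0.3, -0.4, -0.2]
grip_width: 0.601
grip_force: 0.0
```

```bash
python3 -c "
from p import *
from loc import items
t=grab('top')
for r in items(t): print(*r)
plan((.4226,-.190,.15,-26),(.4226,-.190,-.002,-26))
s=grab('scene');
a=cv2.resize(s['pixels'][60:220,90:250,::-1],None,fx=2.5,fy=2.5); b=cv2.resize(t['pixels'][140:300,300:460,::-1],None,fx=2.5,fy=2.5)
cv2.imwrite('pics/d6.png',cv2.hconcat([a,b]))"
```

```text
res [251.2762 238.2857] [0.5106 0.0136] 38.53391233816316 [np.float64(0.012761503328366479), np.float64(0.054095240936482866)]
res [333.1569 265.9804] [ 0.4304 -0.1939] 154.44741372788403 [np.float64(0.012221294823258802), np.float64(0.054430797936107674)]
res [240.6071 271.2054] [0.4278 0.0444] 122.48121878360969 [np.float64(0.012712790593695926), np.float64(0.05459249401160272)]
pack [273.6846 273.8792] [ 0.4172 -0.0392] 6.728531763397854 [np.float64(0.03462711999188206), np.float64(0.05872627461158511)]
t 19.9 [ 0.5793 -0.2811  0.2283] psi -25.86 tilt 0.102 w 0.604 gf 0.0 [-0.0256  0.2786  0.2762] q [ 0.6452  0.3163 -0.2987  1.4424  0.0933  1.395  -1.6778]
-> turn 0.02  tx -3.013 ty -0.219 tz 1.305
-> turn 0.00  tx 0.000 ty -0.000 tz 2.533
```

View pics/d6.png

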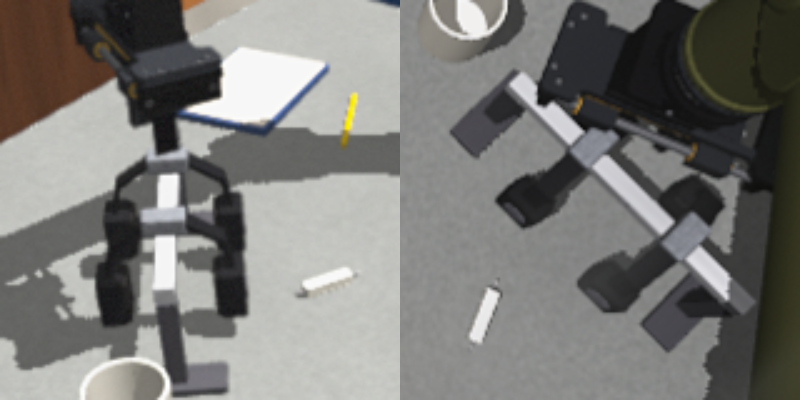

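Both headsets hang properly, with one cup on either side, and the items are unmoved. Next is resistor 1.

Request:
send_rows:
  steps:
    - {"tx": -0.5, "ty": -0.04, "tz": 0, "turn": 0, "grip": 0.6}
    - {"tx": -0.7, "ty": -0.05, "tz": 0, "turn": 0, "grip": 0.6}
    - {"tx": -0.7, "ty": -0.05, "tz": 0, "turn": 0, "grip": 0.5}
    - {"tx": -0.7, "ty": -0.05, "tz": 0.3, "turn": 0, "grip": 0.5}
    - {"tx": -0.41, "ty": -0.03, "tz": 0.5, "turn": 0, "grip": 0.5}
    - {"tx": 0, "ty": 0, "tz": 0.5, "turn": 0, "grip": 0.5}
    - {"tx": 0, "ty": 0, "tz": 0.7, "turn": 0, "grip": 0.5}
    - {"tx": 0, "ty": 0, "tz": 0.7, "turn": 0, "grip": 0.5}
    - {"tx": 0, "ty": 0, "tz": 0.3, "turn": 0, "grip": 0.5}
    - {"tx": 0, "ty": 0, "tz": 0, "turn": 0, "grip": 0.5}
    - {"tx": 0, "ty": 0, "tz": 0, "turn": 0, "grip": 0.5}

```text
time: 21.28
position: [0.4241, -0.1895, 0.048]
tool_rot: [3.058, -0.717, 0.004]
ft_force: [0.8, -0.0, 0.8]
grip_width: 0.499
grip_force: 0.0
```

```bash
python3 -c "
from p import *
plan((.4226,-.190,0,-26))"
```

```text
t 21.3 [ 0.4241 -0.1895  0.048 ] psi -26.41 tilt 0.135 w 0.499 gf 0.0 [ 0.8365 -0.0313  0.8034] q [ 0.6813  0.1012 -0.3306  2.0773  0.0403  0.9666 -1.7022]
-> turn -0.05  tx -0.018 ty 0.018 tz 0.801
```

Request:
send_rows:
  steps:
    - {"tx": -0.02, "ty": 0.02, "tz": 0.5, "turn": 0, "grip": 0.5}
    - {"tx": 0, "ty": 0, "tz": 0.2, "turn": 0, "grip": 0.5}
    - {"tx": 0, "ty": 0, "tz": 0.1, "turn": 0, "grip": 0.5}
    - {"tx": 0, "ty": 0, "tz": 0, "turn": 0, "grip": 0}
    - {"tx": 0, "ty": 0, "tz": 0, "turn": 0, "grip": 0}
    - {"tx": 0, "ty": 0, "tz": 0, "turn": 0, "grip": 0}
    - {"tx": 0, "ty": 0, "tz": 0, "turn": 0, "grip": 0}
    - {"tx": 0, "ty": 0, "tz": 0, "turn": 0, "grip": 0}
    - {"tx": 0, "ty": 0, "tz": 0, "turn": 0, "grip": 0}

```text
time: 22.4
position: [0.4216, -0.1898, -0.001]
tool_rot: [3.059, -0.716, 0.001]
ft_force: [-1.0, 0.5, 3.0]
grip_width: 0.155
grip_force: 25.0
```

```bash
python3 -c "
from p import *
print(case(0,8))
plan((.4226,-.190,.16,44.5),(*case(-5,-80),.16,44.5),(*case(-5,-80),.01,44.5))"
```

```text
[-5.1183  5.962 ]
t 22.4 [ 0.4216 -0.1898 -0.001 ] psi -26.35 tilt 0.037 w 0.155 gf 25.0 [-0.9656  0.485   2.9812] q [ 0.6735  0.1751 -0.3263  2.1164  0.074   0.86   -1.7271]
-> turn -8.86  tx 0.009 ty 0.014 tz -2.683
-> turn 0.00  tx -77.334 ty 1328.807 tz -0.000
-> turn 0.00  tx 0.000 ty 0.000 tz 2.500
```

Request:
send_rows:
  steps:
    - {"tx": 0, "ty": 0, "tz": -0.4, "turn": 0, "grip": 0}
    - {"tx": 0, "ty": 0, "tz": -0.8, "turn": -1, "grip": 0}
    - {"tx": 0, "ty": 0, "tz": -0.8, "turn": -1, "grip": 0}
    - {"tx": 0, "ty": 0, "tz": -0.68, "turn": -1, "grip": 0}
    - {"tx": 0, "ty": 0, "tz": 0, "turn": -1, "grip": 0}
    - {"tx": 0, "ty": 0, "tz": 0, "turn": -1, "grip": 0}
    - {"tx": 0, "ty": 0, "tz": 0, "turn": -1, "grip": 0}
    - {"tx": 0, "ty": 0, "tz": 0, "turn": -1, "grip": 0}
    - {"tx": 0, "ty": 0, "tz": 0, "turn": -1, "grip": 0}
    - {"tx": 0, "ty": 0, "tz": 0, "turn": -0.86, "grip": 0}

```text
time: 23.65
position: [0.421, -0.1895, 0.159]
tool_rot: [-2.904, -1.196, 0.001]
ft_force: [-0.3, 0.1, 1.2]
grip_width: 0.159
grip_force: 25.0
```

```bash
python3 -c "
from p import *
plan((*case(-.01,-.080),.16,44.5),(*case(-.01,-.080),.01,44.5))"
```

```text
t 23.6 [ 0.421  -0.1895  0.159 ] psi 44.77 tilt 0.045 w 0.159 gf 25.0 [-0.2943  0.1494  1.214 ] q [ 0.7046 -0.0299 -0.3316  1.9621 -0.0104  1.2085 -0.4125]
-> turn 0.03  tx 5.846 ty -3.167 tz -0.017
-> turn 0.00  tx 0.000 ty 0.000 tz 2.500
```

Request:
send_rows:
  steps:
    - {"tx": 0.5, "ty": -0.27, "tz": 0, "turn": 0, "grip": 0}
    - {"tx": 0.75, "ty": -0.41, "tz": 0, "turn": 0, "grip": 0}
    - {"tx": 0.75, "ty": -0.41, "tz": 0, "turn": 0, "grip": 0}
    - {"tx": 0.75, "ty": -0.41, "tz": 0, "turn": 0, "grip": 0}
    - {"tx": 0.75, "ty": -0.41, "tz": 0, "turn": 0, "grip": 0}
    - {"tx": 0.75, "ty": -0.41, "tz": 0, "turn": 0, "grip": 0}
    - {"tx": 0.75, "ty": -0.41, "tz": 0, "turn": 0, "grip": 0}
    - {"tx": 0.5, "ty": -0.27, "tz": 0, "turn": 0, "grip": 0}
    - {"tx": 0.35, "ty": -0.17, "tz": 0, "turn": 0, "grip": 0}
    - {"tx": 0, "ty": 0, "tz": 0, "turn": 0, "grip": 0}
    - {"tx": 0, "ty": 0, "tz": 0, "turn": 0, "grip": 0}

```text
time: 25.02
position: [0.5378, 0.1908, 0.1589]
tool_rot: [2.907, 1.189, -0.002]
ft_force: [-0.8, -0.4, -0.6]
grip_width: 0.155
grip_force: 25.0
```

```bash
python3 -c "
from p import *
plan((*case(-.01,-.080),.01,44.5))"
```

```text
t 25.0 [0.5378 0.1908 0.1589] psi 44.48 tilt 0.090 w 0.155 gf 25.0 [-0.7794 -0.4236 -0.5934] q [ 0.2217  0.2565 -0.7035  1.7062  0.1748  1.2441 -1.3167]
-> turn -0.00  tx 0.014 ty -0.011 tz 2.482
```

Request:
send_rows:
  steps:
    - {"tx": 0.01, "ty": -0.01, "tz": 0.6, "turn": 0, "grip": 0}
    - {"tx": 0, "ty": 0, "tz": 0.8, "turn": 0, "grip": 0}
    - {"tx": 0, "ty": 0, "tz": 0.7, "turn": 0, "grip": 0}
    - {"tx": 0, "ty": 0, "tz": 0.38, "turn": 0, "grip": 0}
    - {"tx": 0, "ty": 0, "tz": 0, "turn": 0, "grip": 0}
    - {"tx": 0, "ty": 0, "tz": 0, "turn": 0, "grip": 0.3}
    - {"tx": 0, "ty": 0, "tz": 0, "turn": 0, "grip": 0.3}
    - {"tx": 0, "ty": 0, "tz": 0, "turn": 0, "grip": 0.3}
    - {"tx": 0, "ty": 0, "tz": -0.4, "turn": 0, "grip": 0.3}
    - {"tx": 0, "ty": 0, "tz": -0.8, "turn": 0, "grip": 0.3}
    - {"tx": 0, "ty": 0, "tz": -0.8, "turn": 0, "grip": 0.3}
    - {"tx": 0, "ty": 0, "tz": -0.5, "turn": 0, "grip": 0.4}

```text
time: 26.52
position: [0.5391, 0.1936, 0.1639]
tool_rot: [2.906, 1.191, 0.006]
ft_force: [0.3, 0.0, -1.0]
grip_width: 0.348
grip_force: 0.0
```

```bash
python3 -c "
from p import *
from loc import items
t=grab('top')
for r in items(t): print(*r)
plan((.5106,.0136,.16,38.5),(.5106,.0136,0,38.5))"
```

```text
res [251.3583 238.2583] [0.51   0.0128] 38.25286795631874 [np.float64(0.014458546598975025), np.float64(0.05609605976654894)]
res [240.4677 271.5   ] [0.4264 0.0451] 121.93665354186658 [np.float64(0.01457763719278996), np.float64(0.057184978253238324)]
pack [273.6829 273.703 ] [ 0.4176 -0.0392] 6.723544085399425 [np.float64(0.035370205247655245), np.float64(0.05873710175034516)]
t 26.6 [0.5409 0.1945 0.1674] psi 44.56 tilt 0.520 w 0.368 gf 0.0 [1.6776 0.8079 2.733 ] q [ 0.2253  0.2515 -0.7126  1.6951  0.1749  1.2503 -1.3189]
-> turn 0.76  tx -2.272 ty 2.045 tz 0.124
-> turn 0.00  tx 0.000 ty 0.000 tz 2.667
```

Request:
send_rows:
  steps:
    - {"tx": 0, "ty": 0, "tz": 0, "turn": 0.76, "grip": 0.5}
    - {"tx": -0.37, "ty": 0.33, "tz": 0, "turn": 0, "grip": 0.5}
    - {"tx": -0.5, "ty": 0.45, "tz": 0, "turn": 0, "grip": 0.5}
    - {"tx": -0.5, "ty": 0.45, "tz": 0, "turn": 0, "grip": 0.5}
    - {"tx": -0.5, "ty": 0.45, "tz": 0, "turn": 0, "grip": 0.5}
    - {"tx": -0.4, "ty": 0.36, "tz": 0.3, "turn": 0, "grip": 0.5}
    - {"tx": 0, "ty": 0, "tz": 0.7, "turn": 0, "grip": 0.5}
    - {"tx": 0, "ty": 0, "tz": 0.7, "turn": 0, "grip": 0.5}
    - {"tx": 0, "ty": 0, "tz": 0.2, "turn": 0, "grip": 0.5}
    - {"tx": 0, "ty": 0, "tz": 0, "turn": 0, "grip": 0.5}
    - {"tx": 0, "ty": 0, "tz": 0, "turn": 0, "grip": 0.5}

```text
time: 27.95
position: [0.5091, 0.0127, 0.0484]
tool_rot: [2.965, 1.035, 0.004]
ft_force: [-0.7, 0.3, -0.4]
grip_width: 0.5
grip_force: 0.0
```

```bash
python3 -c "
from p import *
plan((.5103,.0132,0,38.5))"
```

```text
t 27.9 [0.5091 0.0127 0.0484] psi 38.48 tilt 0.176 w 0.500 gf 0.0 [-0.6606  0.2841 -0.3614] q [ 0.4566  0.2206 -0.5823  1.9684  0.1452  0.9899 -1.0935]
-> turn -0.00  tx 0.021 ty 0.005 tz 0.806
```

Request:
send_rows:
  steps:
    - {"tx": 0.02, "ty": 0, "tz": 0.5, "turn": 0, "grip": 0.5}
    - {"tx": 0, "ty": 0, "tz": 0.2, "turn": 0, "grip": 0.5}
    - {"tx": 0, "ty": 0, "tz": 0.1, "turn": 0, "grip": 0.5}
    - {"tx": 0, "ty": 0, "tz": 0, "turn": 0, "grip": 0}
    - {"tx": 0, "ty": 0, "tz": 0, "turn": 0, "grip": 0}
    - {"tx": 0, "ty": 0, "tz": 0, "turn": 0, "grip": 0}
    - {"tx": 0, "ty": 0, "tz": 0, "turn": 0, "grip": 0}
    - {"tx": 0, "ty": 0, "tz": 0, "turn": 0, "grip": 0}
    - {"tx": 0, "ty": 0, "tz": 0, "turn": 0, "grip": 0}

```text
time: 29.08
position: [0.5089, 0.0131, -0.001]
tool_rot: [2.966, 1.034, 0.001]
ft_force: [-1.0, 0.4, 3.1]
grip_width: 0.152
grip_force: 25.0
```

Request:
send_rows:
  steps:
    - {"tx": 0, "ty": 0, "tz": -0.4, "turn": 0, "grip": 0}
    - {"tx": 0, "ty": 0, "tz": -0.8, "turn": -0.75, "grip": 0}
    - {"tx": 0, "ty": 0, "tz": -0.8, "turn": 0, "grip": 0}
    - {"tx": 0, "ty": 0, "tz": -0.7, "turn": 0, "grip": 0}
    - {"tx": 0.4, "ty": -0.41, "tz": 0, "turn": 0, "grip": 0}
    - {"tx": 0.5, "ty": -0.5, "tz": 0, "turn": 0, "grip": 0}
    - {"tx": 0.5, "ty": -0.5, "tz": 0, "turn": 0, "grip": 0}
    - {"tx": 0.5, "ty": -0.5, "tz": 0, "turn": 0, "grip": 0}
    - {"tx": 0.4, "ty": -0.41, "tz": 0, "turn": 0, "grip": 0}
    - {"tx": 0.2, "ty": -0.22, "tz": 0, "turn": 0, "grip": 0}
    - {"tx": 0, "ty": 0, "tz": 0, "turn": 0, "grip": 0}
    - {"tx": 0, "ty": 0, "tz": 0, "turn": 0, "grip": 0}

```text
time: 30.58
position: [0.5089, 0.2257, 0.1602]
tool_rot: [2.908, 1.187, -0.002]
ft_force: [1.0, -0.5, -0.1]
grip_width: 0.159
grip_force: 25.0
```

```bash
python3 -c "
from p import *
plan((*case(-.005,-.035),.01,44.5))"
```

```text
t 30.6 [0.5089 0.2257 0.1602] psi 44.40 tilt 0.074 w 0.159 gf 25.0 [ 1.0304 -0.4961 -0.1404] q [ 0.2113  0.2336 -0.7675  1.7366  0.1714  1.241  -1.3945]
-> turn -0.01  tx 0.034 ty -0.009 tz 2.503
```

Request:
send_rows:
  steps:
    - {"tx": 0.03, "ty": -0.01, "tz": 0.6, "turn": 0, "grip": 0}
    - {"tx": 0, "ty": 0, "tz": 0.8, "turn": 0, "grip": 0}
    - {"tx": 0, "ty": 0, "tz": 0.7, "turn": 0, "grip": 0}
    - {"tx": 0, "ty": 0, "tz": 0.4, "turn": 0, "grip": 0}
    - {"tx": 0, "ty": 0, "tz": 0, "turn": 0, "grip": 0}
    - {"tx": 0, "ty": 0, "tz": 0, "turn": 0, "grip": 0.3}
    - {"tx": 0, "ty": 0, "tz": 0, "turn": 0, "grip": 0.3}
    - {"tx": 0, "ty": 0, "tz": 0, "turn": 0, "grip": 0.3}
    - {"tx": 0, "ty": 0, "tz": -0.4, "turn": 0, "grip": 0.3}
    - {"tx": 0, "ty": 0, "tz": -0.8, "turn": 0, "grip": 0.3}
    - {"tx": 0, "ty": 0, "tz": -0.8, "turn": 0, "grip": 0.3}
    - {"tx": 0, "ty": 0, "tz": -0.5, "turn": 0, "grip": 0.4}

```text
time: 32.08
position: [0.5106, 0.2294, 0.1638]
tool_rot: [2.907, 1.189, 0.006]
ft_force: [-0.4, -0.7, -0.9]
grip_width: 0.344
grip_force: 0.0
```

Request:
send_rows:
  steps:
    - {"tx": 0, "ty": 0, "tz": 0, "turn": -1, "grip": 0.5}
    - {"tx": 0, "ty": 0, "tz": 0, "turn": -1, "grip": 0.5}
    - {"tx": 0, "ty": 0, "tz": 0, "turn": -1, "grip": 0.5}
    - {"tx": 0, "ty": 0, "tz": 0, "turn": -1, "grip": 0.5}
    - {"tx": 0, "ty": 0, "tz": 0, "turn": -1, "grip": 0.5}
    - {"tx": 0, "ty": 0, "tz": 0, "turn": -1, "grip": 0.5}
    - {"tx": 0, "ty": 0, "tz": 0, "turn": -1, "grip": 0.5}
    - {"tx": 0, "ty": 0, "tz": 0, "turn": -1, "grip": 0.5}
    - {"tx": 0, "ty": 0, "tz": 0, "turn": -1, "grip": 0.5}
    - {"tx": 0, "ty": 0, "tz": 0, "turn": -0.7, "grip": 0.5}

```text
time: 33.33
position: [0.5098, 0.2288, 0.1611]
tool_rot: [1.516, 2.751, 0.0]
ft_force: [1.0, -0.2, -0.7]
grip_width: 0.504
grip_force: 0.0
```

```bash
python3 -c "
from p import *
from loc import items
t=grab('top')
for r in items(t): print(*r)
plan((.4297,.0406,.16,122),(.4297,.0406,0,122),(.4297,.0406,.16,44.5),(*case(-.005,.008),.16,44.5))"
```

```text
res [240.4677 271.5   ] [0.4264 0.0451] 121.93665354186658 [np.float64(0.01457763719278996), np.float64(0.057184978253238324)]
pack [273.6829 273.703 ] [ 0.4176 -0.0392] 6.723544085399425 [np.float64(0.035370205247655245), np.float64(0.05873710175034516)]
t 33.4 [0.5098 0.2288 0.161 ] psi 122.42 tilt 0.041 w 0.499 gf 0.0 [-0.3631 -0.6466 -0.5646] q [ 0.372   0.291  -0.9772  1.7276  0.2533  1.2572 -0.0989]
-> turn 0.05  tx -1.952 ty -2.794 tz 0.017
-> turn 0.00  tx 0.000 ty 0.000 tz 2.667
-> turn 9.69  tx 0.000 ty 0.000 tz -2.667
-> turn 0.00  tx 3.138 ty -2.001 tz -0.000
```

Request:
send_rows:
  steps:
    - {"tx": -0.3, "ty": -0.4, "tz": 0, "turn": 0, "grip": 0.5}
    - {"tx": -0.45, "ty": -0.64, "tz": 0, "turn": 0, "grip": 0.5}
    - {"tx": -0.45, "ty": -0.64, "tz": 0, "turn": 0, "grip": 0.5}
    - {"tx": -0.45, "ty": -0.64, "tz": 0, "turn": 0, "grip": 0.5}
    - {"tx": -0.3, "ty": -0.47, "tz": 0, "turn": 0.05, "grip": 0.5}
    - {"tx": 0, "ty": 0, "tz": 0.3, "turn": 0, "grip": 0.5}
    - {"tx": 0, "ty": 0, "tz": 0.7, "turn": 0, "grip": 0.5}
    - {"tx": 0, "ty": 0, "tz": 0.7, "turn": 0, "grip": 0.5}
    - {"tx": 0, "ty": 0, "tz": 0.2, "turn": 0, "grip": 0.5}
    - {"tx": 0, "ty": 0, "tz": 0, "turn": 0, "grip": 0.5}
    - {"tx": 0, "ty": 0, "tz": 0, "turn": 0, "grip": 0.5}

```text
time: 34.75
position: [0.4314, 0.0408, 0.0481]
tool_rot: [1.531, 2.741, 0.001]
ft_force: [-0.3, 0.2, -0.3]
grip_width: 0.501
grip_force: 0.0
```

```bash
python3 -c "
from p import *
plan((.4297,.0406,0,122))"
```

```text
t 34.8 [0.4314 0.0408 0.0481] psi 121.64 tilt 0.156 w 0.501 gf 0.0 [-0.2729  0.2449 -0.3001] q [ 0.7582  0.0767 -0.9265  2.1294  0.0757  0.9649  0.3423]
-> turn -0.05  tx 0.012 ty -0.026 tz 0.802
```

Request:
send_rows:
  steps:
    - {"tx": 0.01, "ty": -0.02, "tz": 0.5, "turn": 0, "grip": 0.5}
    - {"tx": 0, "ty": 0, "tz": 0.2, "turn": 0, "grip": 0.5}
    - {"tx": 0, "ty": 0, "tz": 0.1, "turn": 0, "grip": 0.5}
    - {"tx": 0, "ty": 0, "tz": 0, "turn": 0, "grip": 0}
    - {"tx": 0, "ty": 0, "tz": 0, "turn": 0, "grip": 0}
    - {"tx": 0, "ty": 0, "tz": 0, "turn": 0, "grip": 0}
    - {"tx": 0, "ty": 0, "tz": 0, "turn": 0, "grip": 0}
    - {"tx": 0, "ty": 0, "tz": 0, "turn": 0, "grip": 0}
    - {"tx": 0, "ty": 0, "tz": 0, "turn": 0, "grip": 0}

```text
time: 35.88
position: [0.429, 0.0405, -0.0011]
tool_rot: [1.531, 2.743, -0.0]
ft_force: [-0.0, -0.2, 4.1]
grip_width: 0.158
grip_force: 25.0
```

Request:
send_rows:
  steps:
    - {"tx": 0, "ty": 0, "tz": -0.5, "turn": 0, "grip": 0}
    - {"tx": 0, "ty": 0, "tz": -0.8, "turn": 1, "grip": 0}
    - {"tx": 0, "ty": 0, "tz": -0.8, "turn": 1, "grip": 0}
    - {"tx": 0, "ty": 0, "tz": -0.6, "turn": 1, "grip": 0}
    - {"tx": 0, "ty": 0, "tz": 0, "turn": 1, "grip": 0}
    - {"tx": 0, "ty": 0, "tz": 0, "turn": 1, "grip": 0}
    - {"tx": 0, "ty": 0, "tz": 0, "turn": 1, "grip": 0}
    - {"tx": 0, "ty": 0, "tz": 0, "turn": 1, "grip": 0}
    - {"tx": 0, "ty": 0, "tz": 0, "turn": 1, "grip": 0}
    - {"tx": 0, "ty": 0, "tz": 0, "turn": 1, "grip": 0}
    - {"tx": 0, "ty": 0, "tz": 0, "turn": 0.65, "grip": 0}

```text
time: 37.25
position: [0.4282, 0.0406, 0.1602]
tool_rot: [-2.91, -1.184, 0.001]
ft_force: [-1.0, -0.3, -0.7]
grip_width: 0.158
grip_force: 25.0
```

Request:
send_rows:
  steps:
    - {"tx": 0.4, "ty": -0.26, "tz": 0, "turn": 0, "grip": 0}
    - {"tx": 0.6, "ty": -0.38, "tz": 0, "turn": 0, "grip": 0}
    - {"tx": 0.6, "ty": -0.38, "tz": 0, "turn": 0, "grip": 0}
    - {"tx": 0.6, "ty": -0.38, "tz": 0, "turn": 0, "grip": 0}
    - {"tx": 0.6, "ty": -0.38, "tz": 0, "turn": 0, "grip": 0}
    - {"tx": 0.34, "ty": -0.22, "tz": 0, "turn": 0, "grip": 0}
    - {"tx": 0, "ty": 0, "tz": 0, "turn": 0, "grip": 0}
    - {"tx": 0, "ty": 0, "tz": 0, "turn": 0, "grip": 0}

```text
time: 38.25
position: [0.4788, 0.2572, 0.1602]
tool_rot: [2.908, 1.188, -0.002]
ft_force: [0.8, -0.9, -0.1]
grip_width: 0.158
grip_force: 25.0
```

```bash
python3 -c "
from p import *
from loc import items
plan((*case(-.005,.008),.01,44.5))
for r in items(grab('top')): print(*r)"
```

```text
t 38.2 [0.4788 0.2572 0.1602] psi 44.43 tilt 0.083 w 0.158 gf 25.0 [ 0.7586 -0.8973 -0.1252] q [ 0.4827  0.3394 -1.2019  1.7593  0.3313  1.2732 -1.5952]
-> turn -0.01  tx 0.024 ty -0.001 tz 2.503
pack [273.6695 273.7936] [ 0.4174 -0.0392] 6.723580446983306 [np.float64(0.035518056372418894), np.float64(0.05916409146184005)]
```

Request:
send_rows:
  steps:
    - {"tx": 0.02, "ty": 0, "tz": 0.6, "turn": 0, "grip": 0}
    - {"tx": 0, "ty": 0, "tz": 0.8, "turn": 0, "grip": 0}
    - {"tx": 0, "ty": 0, "tz": 0.7, "turn": 0, "grip": 0}
    - {"tx": 0, "ty": 0, "tz": 0.4, "turn": 0, "grip": 0}
    - {"tx": 0, "ty": 0, "tz": 0, "turn": 0, "grip": 0}
    - {"tx": 0, "ty": 0, "tz": 0, "turn": 0, "grip": 0.3}
    - {"tx": 0, "ty": 0, "tz": 0, "turn": 0, "grip": 0.3}
    - {"tx": 0, "ty": 0, "tz": 0, "turn": 0, "grip": 0.3}
    - {"tx": 0, "ty": 0, "tz": -0.4, "turn": 0, "grip": 0.3}
    - {"tx": 0, "ty": 0, "tz": -0.8, "turn": 0, "grip": 0.3}
    - {"tx": 0, "ty": 0, "tz": -0.8, "turn": 0, "grip": 0.3}
    - {"tx": 0, "ty": 0, "tz": -0.5, "turn": 0, "grip": 0.4}

```text
time: 39.8
position: [0.4805, 0.2603, 0.1647]
tool_rot: [2.907, 1.19, 0.006]
ft_force: [0.7, 0.2, 0.0]
grip_width: 0.351
grip_force: 0.0
```

Request:
send_rows:
  steps:
    - {"tx": 0, "ty": 0, "tz": 0, "turn": 1, "grip": 0.7}
    - {"tx": 0, "ty": 0, "tz": 0, "turn": 1, "grip": 0.7}
    - {"tx": 0, "ty": 0, "tz": 0, "turn": 1, "grip": 0.7}
    - {"tx": 0, "ty": 0, "tz": 0, "turn": 1, "grip": 0.7}
    - {"tx": 0, "ty": 0, "tz": 0, "turn": 0.72, "grip": 0.7}
    - {"tx": 0, "ty": 0, "tz": 0, "turn": 0, "grip": 0.7}

```text
time: 40.55
position: [0.48, 0.2596, 0.1622]
tool_rot: [-3.136, -0.186, -0.003]
ft_force: [-1.3, 0.3, 0.3]
grip_width: 0.699
grip_force: 0.0
```

```bash
python3 -c "
from p import *
plan((.4254,-.0382,.16,6.7),(.4254,-.0382,0,6.7),(.4254,-.0382,.16,44.5),(*case(.005,.065),.16,44.5))"
```

```text
t 40.5 [0.48   0.2596 0.1622] psi 6.80 tilt 0.106 w 0.699 gf 0.0 [-1.3095  0.3252  0.3268] q [ 0.3888  0.2822 -1.0714  1.7561  0.2611  1.2562 -2.1997]
-> turn 0.01  tx -1.483 ty 4.824 tz 0.036
-> turn 0.00  tx 0.000 ty 0.000 tz 2.667
-> turn -4.73  tx 0.000 ty 0.000 tz -2.667
-> turn 0.00  tx 4.276 ty -3.838 tz -0.000
```

Request:
send_rows:
  steps:
    - {"tx": -0.15, "ty": 0.5, "tz": 0, "turn": 0, "grip": 0.7}
    - {"tx": -0.23, "ty": 0.75, "tz": 0, "turn": 0, "grip": 0.7}
    - {"tx": -0.23, "ty": 0.75, "tz": 0, "turn": 0, "grip": 0.7}
    - {"tx": -0.23, "ty": 0.75, "tz": 0, "turn": 0, "grip": 0.7}
    - {"tx": -0.23, "ty": 0.75, "tz": 0, "turn": 0, "grip": 0.7}
    - {"tx": -0.23, "ty": 0.75, "tz": 0, "turn": 0, "grip": 0.7}
    - {"tx": -0.18, "ty": 0.57, "tz": 0.3, "turn": 0, "grip": 0.7}
    - {"tx": 0, "ty": 0, "tz": 0.7, "turn": 0, "grip": 0.7}
    - {"tx": 0, "ty": 0, "tz": 0.6, "turn": 0, "grip": 0.7}
    - {"tx": 0, "ty": 0, "tz": 0.2, "turn": 0, "grip": 0.7}
    - {"tx": 0, "ty": 0, "tz": 0, "turn": 0, "grip": 0.7}
    - {"tx": 0, "ty": 0, "tz": 0, "turn": 0, "grip": 0.7}

```text
time: 42.05
position: [0.4267, -0.0386, 0.054]
tool_rot: [3.135, 0.185, 0.003]
ft_force: [-0.3, -0.3, -0.3]
grip_width: 0.7
grip_force: 0.0
```

```bash
python3 -c "
from p import *
plan((.4254,-.0382,0,6.7))"
```

```text
t 42.0 [ 0.4267 -0.0386  0.054 ] psi 6.74 tilt 0.139 w 0.700 gf 0.0 [-0.338  -0.3195 -0.2977] q [ 0.9215  0.0455 -0.8959  2.135   0.0439  0.9763 -1.4515]
-> turn 0.00  tx -0.021 ty -0.009 tz 0.901
```

Request:
send_rows:
  steps:
    - {"tx": -0.01, "ty": 0, "tz": 0.5, "turn": 0, "grip": 0.7}
    - {"tx": 0, "ty": 0, "tz": 0.25, "turn": 0, "grip": 0.7}
    - {"tx": 0, "ty": 0, "tz": 0.12, "turn": 0, "grip": 0.7}
    - {"tx": 0, "ty": 0, "tz": 0, "turn": 0, "grip": 0}
    - {"tx": 0, "ty": 0, "tz": 0, "turn": 0, "grip": 0}
    - {"tx": 0, "ty": 0, "tz": 0, "turn": 0, "grip": 0}
    - {"tx": 0, "ty": 0, "tz": 0, "turn": 0, "grip": 0}
    - {"tx": 0, "ty": 0, "tz": 0, "turn": 0, "grip": 0}
    - {"tx": 0, "ty": 0, "tz": 0, "turn": 0, "grip": 0}

```text
time: 43.18
position: [0.4253, -0.0389, 0.001]
tool_rot: [3.136, 0.183, 0.001]
ft_force: [-0.4, -0.4, 5.5]
grip_width: 0.405
grip_force: 25.0
```

Request:
send_rows:
  steps:
    - {"tx": 0, "ty": 0, "tz": -0.5, "turn": 0, "grip": 0}
    - {"tx": 0, "ty": 0, "tz": -0.8, "turn": -1, "grip": 0}
    - {"tx": 0, "ty": 0, "tz": -0.8, "turn": -1, "grip": 0}
    - {"tx": 0, "ty": 0, "tz": -0.6, "turn": -1, "grip": 0}
    - {"tx": 0, "ty": 0, "tz": 0, "turn": -1, "grip": 0}
    - {"tx": 0, "ty": 0, "tz": 0, "turn": -0.73, "grip": 0}
    - {"tx": 0.4, "ty": -0.36, "tz": 0, "turn": 0, "grip": 0}
    - {"tx": 0.6, "ty": -0.54, "tz": 0, "turn": 0, "grip": 0}
    - {"tx": 0.6, "ty": -0.54, "tz": 0, "turn": 0, "grip": 0}
    - {"tx": 0.6, "ty": -0.54, "tz": 0, "turn": 0, "grip": 0}
    - {"tx": 0.6, "ty": -0.54, "tz": 0, "turn": 0, "grip": 0}
    - {"tx": 0.6, "ty": -0.54, "tz": 0, "turn": 0, "grip": 0}

```text
time: 44.68
position: [0.4416, 0.2362, 0.1624]
tool_rot: [2.907, 1.188, 0.001]
ft_force: [-0.1, -1.2, -1.2]
grip_width: 0.412
grip_force: 25.0
```

Request:
send_rows:
  steps:
    - {"tx": 0.5, "ty": -0.45, "tz": 0, "turn": 0, "grip": 0}
    - {"tx": 0.38, "ty": -0.33, "tz": 0, "turn": 0, "grip": 0}
    - {"tx": 0, "ty": 0, "tz": 0, "turn": 0, "grip": 0}
    - {"tx": 0, "ty": 0, "tz": 0, "turn": 0, "grip": 0}

```text
time: 45.18
position: [0.446, 0.3049, 0.1618]
tool_rot: [2.907, 1.19, -0.002]
ft_force: [-0.9, -0.1, -1.0]
grip_width: 0.412
grip_force: 25.0
```

```bash
python3 -c "
from p import *
plan((*case(.005,.065),.01,44.5))"
```

```text
t 45.2 [0.446  0.3049 0.1618] psi 44.53 tilt 0.089 w 0.412 gf 25.0 [-0.8959 -0.0508 -1.0217] q [ 0.3896  0.3311 -1.2119  1.7644  0.324   1.2739 -1.6955]
-> turn 0.00  tx 0.023 ty -0.000 tz 2.530
```

Request:
send_rows:
  steps:
    - {"tx": 0.02, "ty": 0, "tz": 0.6, "turn": 0, "grip": 0}
    - {"tx": 0, "ty": 0, "tz": 0.8, "turn": 0, "grip": 0}
    - {"tx": 0, "ty": 0, "tz": 0.7, "turn": 0, "grip": 0}
    - {"tx": 0, "ty": 0, "tz": 0.4, "turn": 0, "grip": 0}
    - {"tx": 0, "ty": 0, "tz": 0, "turn": 0, "grip": 0}
    - {"tx": 0, "ty": 0, "tz": 0, "turn": 0, "grip": 0.56}
    - {"tx": 0, "ty": 0, "tz": 0, "turn": 0, "grip": 0.56}
    - {"tx": 0, "ty": 0, "tz": 0, "turn": 0, "grip": 0.56}
    - {"tx": 0, "ty": 0, "tz": -0.4, "turn": 0, "grip": 0.56}
    - {"tx": 0, "ty": 0, "tz": -0.8, "turn": 0, "grip": 0.56}
    - {"tx": 0, "ty": 0, "tz": -0.8, "turn": 0, "grip": 0.5}
    - {"tx": 0, "ty": 0, "tz": -0.6, "turn": 0, "grip": 0.2}

```text
time: 46.68
position: [0.4475, 0.3072, 0.1709]
tool_rot: [2.907, 1.191, 0.004]
ft_force: [0.7, -1.0, -0.5]
grip_width: 0.455
grip_force: 0.0
```

Request:
send_rows:
  steps:
    - {"tx": -0.3, "ty": 0.6, "tz": -0.3, "turn": 0, "grip": 0}
    - {"tx": -0.3, "ty": 0.7, "tz": -0.3, "turn": 0, "grip": 0}
    - {"tx": -0.3, "ty": 0.7, "tz": -0.3, "turn": 0, "grip": 0}
    - {"tx": -0.3, "ty": 0.7, "tz": -0.3, "turn": 0, "grip": 0}
    - {"tx": 0, "ty": 0.7, "tz": -0.3, "turn": 0, "grip": 0}
    - {"tx": 0, "ty": 0.7, "tz": 0, "turn": 0, "grip": 0}
    - {"tx": 0, "ty": 0.6, "tz": 0, "turn": 0, "grip": 0}
    - {"tx": 0, "ty": 0.5, "tz": 0, "turn": 0, "grip": 0}
    - {"tx": 0, "ty": 0, "tz": 0, "turn": 0, "grip": 0}

```text
time: 47.8
position: [0.6159, 0.031, 0.258]
tool_rot: [-2.909, -1.184, 0.0]
ft_force: [-0.3, 0.2, -1.0]
grip_width: 0.004
grip_force: 0.0
```

```bash
python3 -c "
from p import *
from loc import items
plan()
t=grab('top');s=grab('scene')
for r in items(t): print(*r)
a=cv2.resize(s['pixels'][160:320,250:410,::-1],None,fx=2.5,fy=2.5); b=cv2.resize(t['pixels'][160:320,90:250,::-1],None,fx=2.5,fy=2.5)
cv2.imwrite('pics/d7.png',cv2.hconcat([a,b]))"
```

```text
t 47.8 [0.6159 0.031  0.258 ] psi 44.29 tilt 0.031 w 0.004 gf 0.0 [-0.3339  0.2314 -0.9657] q [ 0.7389  0.4351 -1.1189  1.4459  0.3894  1.5012 -1.1669]
pack [139.  270.5] [0.4416 0.3023] 44.34629070453872 [np.float64(0.03303615999997484), np.float64(0.05694649086092914)]
```

View pics/d7.png

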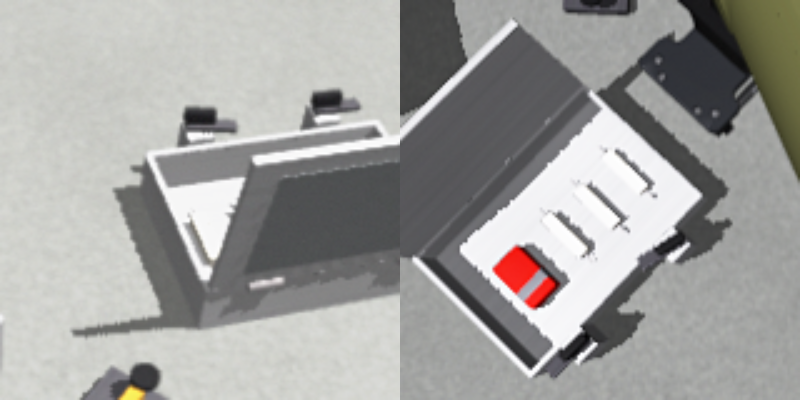

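All four items are in the case: the pack at (525,276) and the resistors at (565,233), (598,205) and (628,171) in the top-view half. Now I'll bring the closed fingers behind the lid.

```bash
python3 -c "
from p import *
plan((*case(.155,0),.258,44.5),(*case(.155,0),.20,44.5))
x0,z0=.155,.2
for f in [95,80,70,60,50,40,30,20,10,0]:
    a=np.radians(f);r=.15;c=.004+.0095*np.sin(a)-.002
    x=.085-r*np.cos(a)+np.sin(a)*c; z=.056+r*np.sin(a)+np.cos(a)*c-.0055
    print(f,'x %.3f z %.3f  tx %.2f tz %.2f'%(x,z,(x-x0)/.06,-(z-z0)/.06));x0,z0=x,z
"
```

```text
t 47.9 [0.6143 0.0346 0.2586] psi 44.58 tilt 0.054 w 0.005 gf 0.0 [-0.3462  0.3997  0.8156] q [ 0.7379  0.4324 -1.1227  1.4486  0.3873  1.5012 -1.1671]
-> turn 0.01  tx 3.681 ty -4.096 tz 0.010
-> turn 0.00  tx 0.000 ty 0.000 tz 0.967
95 x 0.109 z 0.199  tx -0.76 tz 0.02
80 x 0.070 z 0.200  tx -0.66 tz -0.02
70 x 0.044 z 0.195  tx -0.44 tz 0.08
60 x 0.019 z 0.186  tx -0.42 tz 0.16
50 x -0.004 z 0.171  tx -0.39 tz 0.24
40 x -0.025 z 0.153  tx -0.34 tz 0.30
30 x -0.042 z 0.131  tx -0.28 tz 0.36
20 x -0.054 z 0.107  tx -0.21 tz 0.41
10 x -0.062 z 0.080  tx -0.13 tz 0.44
0 x -0.065 z 0.053  tx -0.05 tz 0.46
```

Request:
send_rows:
  steps:
    - {"tx": 0.6, "ty": 0, "tz": 0, "turn": 0, "grip": 0}
    - {"tx": 0.8, "ty": 0, "tz": 0, "turn": 0, "grip": 0}
    - {"tx": 0.8, "ty": -0.2, "tz": 0, "turn": 0, "grip": 0}
    - {"tx": 0.8, "ty": -0.3, "tz": 0, "turn": 0, "grip": 0}
    - {"tx": 0.68, "ty": -0.5, "tz": 0, "turn": 0, "grip": 0}
    - {"tx": 0, "ty": -0.8, "tz": 0, "turn": 0, "grip": 0}
    - {"tx": 0, "ty": -0.8, "tz": 0, "turn": 0, "grip": 0}
    - {"tx": 0, "ty": -0.8, "tz": 0, "turn": 0, "grip": 0}
    - {"tx": 0, "ty": -0.5, "tz": 0, "turn": 0, "grip": 0}
    - {"tx": 0, "ty": -0.2, "tz": 0, "turn": 0, "grip": 0}
    - {"tx": 0, "ty": 0, "tz": 0, "turn": 0, "grip": 0}
    - {"tx": 0, "ty": 0, "tz": 0, "turn": 0, "grip": 0}

```text
time: 49.4
position: [0.601, 0.3622, 0.2583]
tool_rot: [2.908, 1.186, 0.0]
ft_force: [0.5, 0.3, 0.3]
grip_width: 0.004
grip_force: 0.0
```

```bash
python3 -c "
from p import *
plan((*case(.155,0),.2,44.5))"
```

```text
t 49.4 [0.601  0.3622 0.2583] psi 44.38 tilt 0.056 w 0.004 gf 0.0 [0.495  0.2776 0.3464] q [ 0.0541  0.6201 -1.0483  1.2074  0.5288  1.5894 -1.6864]
-> turn -0.01  tx 0.011 ty -0.046 tz 0.971
```

Request:
send_rows:
  steps:
    - {"tx": 0.01, "ty": -0.04, "tz": 0.5, "turn": 0, "grip": 0}
    - {"tx": 0, "ty": 0, "tz": 0.47, "turn": 0, "grip": 0}
    - {"tx": -0.2, "ty": 0, "tz": 0, "turn": 0, "grip": 0}
    - {"tx": -0.25, "ty": 0, "tz": 0, "turn": 0, "grip": 0}
    - {"tx": -0.3, "ty": 0, "tz": 0.02, "turn": 0, "grip": 0}
    - {"tx": -0.33, "ty": 0, "tz": 0, "turn": 0, "grip": 0}
    - {"tx": -0.33, "ty": 0, "tz": -0.02, "turn": 0, "grip": 0}
    - {"tx": -0.44, "ty": 0, "tz": 0.08, "turn": 0, "grip": 0}

```text
time: 50.4
position: [0.5202, 0.288, 0.1974]
tool_rot: [-2.908, -1.188, -0.007]
ft_force: [1.2, 1.0, 0.2]
grip_width: 0.004
grip_force: 0.8
```

Request:
send_rows:
  steps:
    - {"tx": -0.42, "ty": 0, "tz": 0.16, "turn": 0, "grip": 0}
    - {"tx": -0.39, "ty": 0, "tz": 0.24, "turn": 0, "grip": 0}
    - {"tx": -0.34, "ty": 0, "tz": 0.3, "turn": 0, "grip": 0}
    - {"tx": -0.28, "ty": 0, "tz": 0.36, "turn": 0, "grip": 0}
    - {"tx": 0, "ty": 0, "tz": 0, "turn": 0, "grip": 0}

```text
time: 51.02
position: [0.4576, 0.2259, 0.1317]
tool_rot: [2.906, 1.186, -0.002]
ft_force: [-0.1, 0.0, 0.6]
grip_width: 0.007
grip_force: 0.0
```

```bash
python3 -c "
from p import *
plan((*case(-.042,0),.131,44.5))"
```

```text
t 51.0 [0.4576 0.2259 0.1317] psi 44.40 tilt 0.175 w 0.007 gf 0.0 [-0.0786  0.0269  0.5672] q [ 0.6016  0.285  -1.2476  1.8677  0.2927  1.1982 -1.5391]
-> turn -0.01  tx 0.025 ty 0.009 tz 0.012
```

Request:
send_rows:
  steps:
    - {"tx": -0.2, "ty": 0, "tz": 0.41, "turn": 0, "grip": 0}
    - {"tx": -0.12, "ty": 0, "tz": 0.44, "turn": 0, "grip": 0}
    - {"tx": 0, "ty": 0, "tz": 0.36, "turn": 0, "grip": 0}
    - {"tx": 0, "ty": 0, "tz": 0.1, "turn": 0, "grip": 0}
    - {"tx": 0, "ty": 0, "tz": 0, "turn": 0, "grip": 0}

```text
time: 51.65
position: [0.4451, 0.2153, 0.0542]
tool_rot: [-2.907, -1.191, -0.002]
ft_force: [0.0, 0.7, 0.5]
grip_width: 0.006
grip_force: 0.0
```

```bash
python3 -c "
from p import *
plan((*case(-.065,0),.0545,44.5))"
```

```text
t 51.6 [0.4451 0.2153 0.0542] psi 44.55 tilt 0.073 w 0.006 gf 0.0 [0.0274 0.6761 0.4756] q [ 0.548   0.3538 -1.1816  1.9834  0.3782  1.0499 -1.5987]
-> turn 0.01  tx -0.086 ty 0.029 tz -0.006
```

Request:
send_rows:
  steps:
    - {"tx": 0, "ty": 0, "tz": 0.05, "turn": 0, "grip": 0}
    - {"tx": 0, "ty": 0, "tz": 0, "turn": 0, "grip": 0}
    - {"tx": 0, "ty": 0, "tz": 0, "turn": 0, "grip": 0}

```text
time: 52.02
position: [0.4455, 0.2155, 0.053]
tool_rot: [2.906, 1.19, 0.003]
ft_force: [-3.9, -1.9, 15.8]
grip_width: 0.005
grip_force: 7.9
```

Request:
send_rows:
  steps:
    - {"tx": 0, "ty": 0, "tz": 0.03, "turn": 0, "grip": 0}
    - {"tx": 0, "ty": 0, "tz": 0, "turn": 0, "grip": 0}
    - {"tx": 0, "ty": 0, "tz": 0, "turn": 0, "grip": 0}

```text
time: 52.4
position: [0.4456, 0.2155, 0.0527]
tool_rot: [2.905, 1.189, 0.002]
ft_force: [-9.4, -5.9, 31.4]
grip_width: 0.005
grip_force: 15.7
```

Request:
send_rows:
  steps:
    - {"tx": 0, "ty": 0, "tz": -0.5, "turn": 0, "grip": 0}
    - {"tx": 0, "ty": 0, "tz": -0.8, "turn": 0, "grip": 0}
    - {"tx": 0, "ty": 0.6, "tz": -0.6, "turn": 0, "grip": 0.3}
    - {"tx": 0, "ty": 0.8, "tz": 0, "turn": 0, "grip": 0.5}
    - {"tx": 0, "ty": 0.8, "tz": 0, "turn": 0, "grip": 0.5}
    - {"tx": 0, "ty": 0.8, "tz": 0, "turn": 0, "grip": 0.5}
    - {"tx": 0, "ty": 0.8, "tz": 0, "turn": 0, "grip": 0.5}
    - {"tx": 0, "ty": 0.4, "tz": 0, "turn": 0, "grip": 0.5}
    - {"tx": 0, "ty": 0, "tz": 0, "turn": 0, "grip": 0.5}

```text
time: 53.52
position: [0.6223, 0.033, 0.1626]
tool_rot: [-2.909, -1.185, -0.001]
ft_force: [-1.4, 1.0, 0.1]
grip_width: 0.494
grip_force: 0.0
```

```bash
python3 -c "
from p import *
plan()
t=grab('top');s=grab('scene')
a=cv2.resize(s['pixels'][180:260,310:410,::-1],None,fx=4,fy=6,interpolation=cv2.INTER_CUBIC)[:480]
a=cv2.resize(s['pixels'][185:265,310:410,::-1],None,fx=4,fy=4,interpolation=cv2.INTER_CUBIC); b=cv2.resize(t['pixels'][230:310,130:230,::-1],None,fx=4,fy=4,interpolation=cv2.INTER_CUBIC)
cv2.imwrite('pics/d8.png',cv2.hconcat([a,b]))"
```

```text
t 53.5 [0.6223 0.033  0.1626] psi 44.31 tilt 0.055 w 0.494 gf 0.0 [-1.3992  0.9636  0.0512] q [ 0.7143  0.5094 -1.0818  1.5645  0.4569  1.3445 -1.2161]
```

View pics/d8.png

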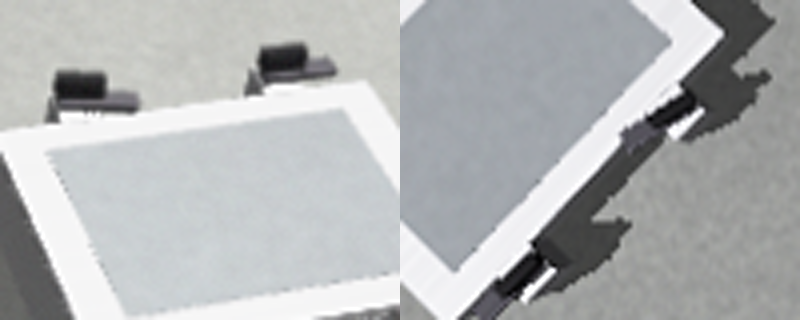

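The lid is shut. In the top-view half the fins lie along (650,127)–(695,95) and (498,290)–(545,252). I'll measure them by mask.

```bash
python3 -c "
from p import *
t=grab('top');g=t['pixels'].max(2)
print(case(-.098,-.065),case(-.098,.065))
for th in(30,40):
  m=(g<th).astype(np.uint8)
  n,l,st,c=cv2.connectedComponentsWithStats(m)
  for i in range(1,n):
    if 15<st[i,4]<200 and 145<c[i][0]<212 and 240<c[i][1]<310:
        cs=cv2.findContours((l==i).astype(np.uint8),0,2)[0][0]; r=cv2.minAreaRect(cs)
        q=onplane(t,cv2.boxPoints(r),.085)[:,:2]; e=[q[1]-q[0],q[2]-q[1]];L=[np.linalg.norm(v) for v in e];v=e[int(np.argmax(L))]
        print(th,st[i,4],c[i],q.mean(0),L,np.degrees(np.arctan2(v[1],v[0]))%180)
"
```

```text
[0.4647 0.1409] [0.3735 0.2337]
30 25 [161.  298.4] [0.3731 0.2324] [np.float64(0.028881204835776057), np.float64(0.005199662659716585)] 139.37965035868766
40 46 [198.1522 257.0652] [0.4648 0.143 ] [np.float64(0.028146381726132753), np.float64(0.009363955170883792)] 121.20012172496983
40 55 [160.3455 297.5273] [0.3758 0.2341] [np.float64(0.03395346226761216), np.float64(0.013079987475439394)] 135.94601129449865
```

Request:
send_rows:
  steps:
    - {"tx": 0, "ty": 0, "tz": 0, "turn": -1, "grip": 0.4}
    - {"tx": 0, "ty": 0, "tz": 0, "turn": -1, "grip": 0.4}
    - {"tx": 0, "ty": 0, "tz": 0, "turn": -1, "grip": 0.4}
    - {"tx": 0, "ty": 0, "tz": 0, "turn": -1, "grip": 0.4}
    - {"tx": 0, "ty": 0, "tz": 0, "turn": -1, "grip": 0.4}
    - {"tx": 0, "ty": 0, "tz": 0, "turn": -1, "grip": 0.4}
    - {"tx": 0, "ty": 0, "tz": 0, "turn": -1, "grip": 0.4}
    - {"tx": 0, "ty": 0, "tz": 0, "turn": -1, "grip": 0.4}
    - {"tx": 0, "ty": 0, "tz": 0, "turn": -1, "grip": 0.4}
    - {"tx": 0, "ty": 0, "tz": 0, "turn": -0.8, "grip": 0.4}
    - {"tx": 0, "ty": 0, "tz": 0, "turn": 0, "grip": 0.4}

```text
time: 55.05
position: [0.6203, 0.0363, 0.163]
tool_rot: [1.499, 2.76, -0.0]
ft_force: [0.9, -0.2, 0.8]
grip_width: 0.401
grip_force: 0.0
```

```bash
python3 -c "
from p import *
plan((.465,.142,.13,123),(.465,.142,.065,123))"
```

```text
t 55.0 [0.6203 0.0363 0.163 ] psi 123.00 tilt 0.036 w 0.401 gf 0.0 [ 0.8987 -0.212   0.7802] q [ 0.8219  0.6562 -1.3223  1.5656  0.6413  1.424   0.0286]
-> turn 0.00  tx 2.887 ty -1.212 tz 0.550
-> turn 0.00  tx 0.000 ty 0.000 tz 1.083
```

Request:
send_rows:
  steps:
    - {"tx": 0.4, "ty": -0.17, "tz": 0, "turn": 0, "grip": 0.4}
    - {"tx": 0.6, "ty": -0.25, "tz": 0, "turn": 0, "grip": 0.4}

```text
time: 55.3
position: [0.5668, 0.0724, 0.1625]
tool_rot: [-1.505, -2.757, -0.002]
ft_force: [-0.6, 0.0, 1.8]
grip_width: 0.398
grip_force: 0.0
```

```bash
python3 -c "
from p import *
plan((.465,.142,.13,123),(.465,.142,.065,123))"
```

```text
t 55.3 [0.5668 0.0724 0.1625] psi 122.76 tilt 0.064 w 0.398 gf 0.0 [-0.6325  0.0145  1.7655] q [ 0.8673  0.5277 -1.3468  1.6906  0.5258  1.354   0.0024]
-> turn -0.03  tx 1.897 ty -0.790 tz 0.542
-> turn 0.00  tx 0.000 ty 0.000 tz 1.083
```

Request:
send_rows:
  steps:
    - {"tx": 0.6, "ty": -0.25, "tz": 0, "turn": 0, "grip": 0.4}
    - {"tx": 0.6, "ty": -0.25, "tz": 0, "turn": 0, "grip": 0.4}
    - {"tx": 0.4, "ty": -0.17, "tz": 0, "turn": 0, "grip": 0.4}
    - {"tx": 0.25, "ty": -0.11, "tz": 0.2, "turn": 0, "grip": 0.4}
    - {"tx": 0, "ty": 0, "tz": 0.35, "turn": 0, "grip": 0.4}
    - {"tx": 0, "ty": 0, "tz": 0, "turn": 0, "grip": 0.4}
    - {"tx": 0, "ty": 0, "tz": 0, "turn": 0, "grip": 0.4}

```text
time: 56.18
position: [0.4677, 0.1398, 0.13]
tool_rot: [1.5, 2.76, 0.001]
ft_force: [-0.4, -0.2, -0.5]
grip_width: 0.397
grip_force: 0.0
```

```bash
python3 -c "
from p import *
plan((.465,.142,.065,123))"
```

```text
t 56.2 [0.4677 0.1398 0.13  ] psi 122.93 tilt 0.035 w 0.397 gf 0.0 [-0.3732 -0.1598 -0.4841] q [ 0.8879  0.2316 -1.3363  1.9197  0.2444  1.1774  0.0374]
-> turn -0.01  tx 0.055 ty -0.018 tz 1.084
```

Request:
send_rows:
  steps:
    - {"tx": 0.05, "ty": -0.02, "tz": 0.5, "turn": 0, "grip": 0.4}
    - {"tx": 0, "ty": 0, "tz": 0.4, "turn": 0, "grip": 0.4}
    - {"tx": 0, "ty": 0, "tz": 0.18, "turn": 0, "grip": 0.4}
    - {"tx": 0, "ty": 0, "tz": 0, "turn": 0, "grip": 0.4}
    - {"tx": 0, "ty": 0, "tz": 0, "turn": 0, "grip": 0.4}

```text
time: 56.8
position: [0.4658, 0.1415, 0.0656]
tool_rot: [1.5, 2.759, 0.002]
ft_force: [0.2, 0.5, 0.3]
grip_width: 0.403
grip_force: 0.0
```

Request:
send_rows:
  steps:
    - {"tx": 0, "ty": 0, "tz": 0, "turn": 0, "grip": 0}
    - {"tx": 0, "ty": 0, "tz": 0, "turn": 0, "grip": 0}
    - {"tx": 0, "ty": 0, "tz": 0, "turn": 0, "grip": 0}
    - {"tx": 0, "ty": 0, "tz": 0, "turn": 0, "grip": 0}
    - {"tx": 0, "ty": 0, "tz": 0, "turn": 0, "grip": 0}
    - {"tx": 0, "ty": 0, "tz": 0, "turn": 0, "grip": 0}
  newtons: 20

```text
time: 57.55
position: [0.4676, 0.1426, 0.0653]
tool_rot: [1.499, 2.757, 0.009]
ft_force: [7.1, 3.7, -5.7]
grip_width: 0.112
grip_force: 19.9
```

```bash
python3 -c "
from p import *
plan((.465,.142,.065,44.5))
print(ctrl.get_state()['torque'])"
```

```text
t 57.5 [0.4676 0.1426 0.0653] psi 122.94 tilt 0.382 w 0.112 gf 19.9 [ 7.1128  3.7133 -5.675 ] q [ 0.7642  0.332  -1.2395  1.9902  0.3601  1.0614 -0.0622]
-> turn 9.80  tx -0.037 ty -0.023 tz 0.005
[ 0.7782 -1.5022 -0.1051]
```

Request:
send_rows:
  steps:
    - {"tx": 0, "ty": 0.035, "tz": 0, "turn": 0.5, "grip": 0}
    - {"tx": 0, "ty": 0, "tz": 0, "turn": 0.8, "grip": 0}
    - {"tx": 0, "ty": 0, "tz": 0, "turn": 0.8, "grip": 0}
    - {"tx": 0, "ty": 0, "tz": 0, "turn": 0.8, "grip": 0}
    - {"tx": 0, "ty": 0, "tz": 0, "turn": 0.8, "grip": 0}
    - {"tx": 0, "ty": 0, "tz": 0, "turn": 0.8, "grip": 0}

```text
time: 58.3
position: [0.4661, 0.1422, 0.0652]
tool_rot: [-2.284, -2.157, 0.003]
ft_force: [-3.7, -1.6, 6.9]
grip_width: 0.112
grip_force: 19.9
```

```bash
python3 -c "
from p import *
plan((.4676,.1426,.065,44.5))
print(ctrl.get_state()['torque'])"
```

```text
t 58.3 [0.4661 0.1422 0.0652] psi 86.74 tilt 0.116 w 0.112 gf 19.9 [-3.6604 -1.5694  6.8819] q [ 0.6584  0.2692 -1.1042  1.9886  0.2781  1.0487 -0.6297]
-> turn 5.28  tx 0.023 ty 0.013 tz 0.003
[-0.2484  0.8481  0.1019]
```

Turning well, so I'll continue to the stop.

Request:
send_rows:
  steps:
    - {"tx": 0, "ty": 0, "tz": 0, "turn": 0.8, "grip": 0}
    - {"tx": 0, "ty": 0, "tz": 0, "turn": 0.8, "grip": 0}
    - {"tx": 0, "ty": 0, "tz": 0, "turn": 0.8, "grip": 0}
    - {"tx": 0, "ty": 0, "tz": 0, "turn": 0.8, "grip": 0}
    - {"tx": 0, "ty": 0, "tz": 0, "turn": 0.8, "grip": 0}
    - {"tx": 0, "ty": 0, "tz": 0, "turn": 0.6, "grip": 0}
    - {"tx": 0, "ty": 0, "tz": 0, "turn": 0.5, "grip": 0}
    - {"tx": 0, "ty": 0, "tz": 0, "turn": 0.4, "grip": 0}
    - {"tx": 0, "ty": 0, "tz": 0, "turn": 0, "grip": 0}
    - {"tx": 0, "ty": 0, "tz": 0, "turn": 0, "grip": 0}

```text
time: 59.55
position: [0.4645, 0.143, 0.0651]
tool_rot: [-2.922, -1.153, 0.007]
ft_force: [-7.3, -0.0, 10.4]
grip_width: 0.11
grip_force: 20.3
```

```bash
python3 -c "
from p import *
plan((.4676,.1426,.065,44.5))
print(ctrl.get_state()['torque'])"
```

```text
t 59.5 [0.4645 0.143  0.0651] psi 43.06 tilt 0.266 w 0.110 gf 20.3 [-7.2688 -0.0305 10.4023] q [ 0.5464  0.2224 -0.9709  1.9916  0.2124  1.0377 -1.342 ]
-> turn -0.18  tx 0.033 ty 0.042 tz 0.002
[-0.0341  1.7412  0.3637]
```

Request:
send_rows:
  steps:
    - {"tx": 0, "ty": 0, "tz": 0, "turn": 0.3, "grip": 0}
    - {"tx": 0, "ty": 0, "tz": 0, "turn": 0, "grip": 0}
    - {"tx": 0, "ty": 0, "tz": 0, "turn": 0, "grip": 0}

```text
time: 59.92
position: [0.4646, 0.1431, 0.0651]
tool_rot: [-2.945, -1.092, 0.007]
ft_force: [-6.8, 0.6, 10.3]
grip_width: 0.117
grip_force: 20.8
```

```bash
python3 -c "
from p import *
plan((.4676,.1426,.065,44.5))
print(ctrl.get_state()['torque'])"
```

```text
t 59.9 [0.4646 0.1431 0.0651] psi 40.68 tilt 0.243 w 0.117 gf 20.8 [-6.7667  0.5571 10.3022] q [ 0.5408  0.2207 -0.9644  1.9917  0.2098  1.0367 -1.3817]
-> turn -0.48  tx 0.030 ty 0.041 tz 0.001
[-0.0271  1.5876  0.4167]
```

Request:
send_rows:
  steps:
    - {"tx": 0, "ty": 0, "tz": 0, "turn": 0, "grip": 0.4}
    - {"tx": 0, "ty": 0, "tz": 0, "turn": 0, "grip": 0.4}
    - {"tx": 0, "ty": 0, "tz": 0, "turn": 0, "grip": 0.4}
    - {"tx": 0, "ty": 0, "tz": 0, "turn": 0, "grip": 0.4}
    - {"tx": 0, "ty": 0, "tz": -0.5, "turn": 0, "grip": 0.4}
    - {"tx": 0, "ty": 0, "tz": -0.6, "turn": -1, "grip": 0.4}
    - {"tx": 0, "ty": 0, "tz": 0, "turn": -1, "grip": 0.4}
    - {"tx": 0, "ty": 0, "tz": 0, "turn": -1, "grip": 0.4}
    - {"tx": 0, "ty": 0, "tz": 0, "turn": -1, "grip": 0.4}
    - {"tx": 0, "ty": 0, "tz": 0, "turn": -1, "grip": 0.4}
    - {"tx": 0, "ty": 0, "tz": 0, "turn": -1, "grip": 0.4}
    - {"tx": 0, "ty": 0, "tz": 0, "turn": -1, "grip": 0.4}

```text
time: 61.42
position: [0.4668, 0.1422, 0.1306]
tool_rot: [2.086, 2.349, -0.0]
ft_force: [0.2, 0.5, 0.2]
grip_width: 0.397
grip_force: 0.0
```

Request:
send_rows:
  steps:
    - {"tx": 0, "ty": 0, "tz": 0, "turn": -1, "grip": 0.4}
    - {"tx": 0, "ty": 0, "tz": 0, "turn": -1, "grip": 0.4}
    - {"tx": 0, "ty": 0, "tz": 0, "turn": -1, "grip": 0.4}
    - {"tx": 0, "ty": 0, "tz": 0, "turn": -1, "grip": 0.4}
    - {"tx": 0, "ty": 0, "tz": 0, "turn": -0.3, "grip": 0.4}
    - {"tx": 0, "ty": 0, "tz": 0, "turn": 0, "grip": 0.4}

```text
time: 62.18
position: [0.4668, 0.1422, 0.1306]
tool_rot: [-1.305, -2.857, 0.0]
ft_force: [0.2, -0.4, 0.6]
grip_width: 0.395
grip_force: 0.0
```

```bash
python3 -c "
from p import *
plan((.375,.2335,.13,131),(.375,.2335,.065,131))"
```

```text
t 62.2 [0.4668 0.1422 0.1306] psi 130.90 tilt 0.003 w 0.395 gf 0.0 [ 0.1544 -0.3546  0.5589] q [ 0.7683  0.1624 -1.1835  1.9207  0.1637  1.1641  0.2379]
-> turn -0.01  tx 2.152 ty -0.156 tz 0.009
-> turn 0.00  tx 0.000 ty 0.000 tz 1.083
```

Request:
send_rows:
  steps:
    - {"tx": 0.4, "ty": -0.03, "tz": 0, "turn": 0, "grip": 0.4}
    - {"tx": 0.6, "ty": -0.05, "tz": 0, "turn": 0, "grip": 0.4}
    - {"tx": 0.6, "ty": -0.05, "tz": 0, "turn": 0, "grip": 0.4}
    - {"tx": 0.55, "ty": -0.03, "tz": 0, "turn": 0, "grip": 0.4}
    - {"tx": 0, "ty": 0, "tz": 0, "turn": 0, "grip": 0.4}
    - {"tx": 0, "ty": 0, "tz": 0, "turn": 0, "grip": 0.4}

```text
time: 62.92
position: [0.3755, 0.2329, 0.1307]
tool_rot: [1.305, 2.857, -0.001]
ft_force: [-1.3, -0.7, 0.3]
grip_width: 0.396
grip_force: 0.0
```

```bash
python3 -c "
from p import *
plan((.375,.2335,.065,131))"
```

```text
t 62.9 [0.3755 0.2329 0.1307] psi 130.89 tilt 0.066 w 0.396 gf 0.0 [-1.286  -0.6649  0.3435] q [ 0.7396 -0.0851 -1.2839  2.0176 -0.0883  1.1493  0.2066]
-> turn -0.01  tx 0.014 ty 0.001 tz 1.095
```

Request:
send_rows:
  steps:
    - {"tx": 0.01, "ty": 0, "tz": 0.5, "turn": 0, "grip": 0.4}
    - {"tx": 0, "ty": 0, "tz": 0.4, "turn": 0, "grip": 0.4}
    - {"tx": 0, "ty": 0, "tz": 0.19, "turn": 0, "grip": 0.4}
    - {"tx": 0, "ty": 0, "tz": 0, "turn": 0, "grip": 0.4}
    - {"tx": 0, "ty": 0, "tz": 0, "turn": 0, "grip": 0}
    - {"tx": 0, "ty": 0, "tz": 0, "turn": 0, "grip": 0}
    - {"tx": 0, "ty": 0, "tz": 0, "turn": 0, "grip": 0}
    - {"tx": 0, "ty": 0, "tz": 0, "turn": 0, "grip": 0}
    - {"tx": 0, "ty": 0, "tz": 0, "turn": 0, "grip": 0}
    - {"tx": 0, "ty": 0, "tz": 0, "turn": 0, "grip": 0}

```text
time: 64.18
position: [0.3765, 0.2348, 0.0659]
tool_rot: [1.303, 2.855, 0.006]
ft_force: [4.5, 2.4, -3.9]
grip_width: 0.116
grip_force: 20.0
```

```bash
python3 -c "
from p import *
plan((.375,.2335,.065,44))
print(ctrl.get_state()['torque'])"
```

```text
t 64.2 [0.3765 0.2348 0.0659] psi 130.94 tilt 0.277 w 0.116 gf 20.0 [ 4.5368  2.4349 -3.9185] q [ 0.6456  0.156  -1.3073  2.0867  0.1786  1.0163 -0.0382]
-> turn 10.87  tx -0.034 ty -0.002 tz 0.015
[ 0.5567 -1.1188  0.0848]
```

Request:
send_rows:
  steps:
    - {"tx": 0, "ty": 0.025, "tz": 0, "turn": 0.5, "grip": 0}
    - {"tx": 0, "ty": 0, "tz": 0, "turn": 0.8, "grip": 0}
    - {"tx": 0, "ty": 0, "tz": 0, "turn": 0.8, "grip": 0}
    - {"tx": 0, "ty": 0, "tz": 0, "turn": 0.8, "grip": 0}
    - {"tx": 0, "ty": 0, "tz": 0, "turn": 0.8, "grip": 0}
    - {"tx": 0, "ty": 0, "tz": 0, "turn": 0.8, "grip": 0}
    - {"tx": 0, "ty": 0, "tz": 0, "turn": 0.8, "grip": 0}
    - {"tx": 0, "ty": 0, "tz": 0, "turn": 0.8, "grip": 0}

```text
time: 65.18
position: [0.3742, 0.2341, 0.0658]
tool_rot: [2.372, 2.059, -0.007]
ft_force: [-5.8, -2.7, 12.1]
grip_width: 0.11
grip_force: 20.0
```

Request:
send_rows:
  steps:
    - {"tx": 0, "ty": 0, "tz": 0, "turn": 0.8, "grip": 0}
    - {"tx": 0, "ty": 0, "tz": 0, "turn": 0.8, "grip": 0}
    - {"tx": 0, "ty": 0, "tz": 0, "turn": 0.8, "grip": 0}
    - {"tx": 0, "ty": 0, "tz": 0, "turn": 0.8, "grip": 0}
    - {"tx": 0, "ty": 0, "tz": 0, "turn": 0.6, "grip": 0}
    - {"tx": 0, "ty": 0, "tz": 0, "turn": 0.5, "grip": 0}
    - {"tx": 0, "ty": 0, "tz": 0, "turn": 0.5, "grip": 0}
    - {"tx": 0, "ty": 0, "tz": 0, "turn": 0.3, "grip": 0}
    - {"tx": 0, "ty": 0, "tz": 0, "turn": 0, "grip": 0}
    - {"tx": 0, "ty": 0, "tz": 0, "turn": 0, "grip": 0}

```text
time: 66.42
position: [0.3726, 0.235, 0.0657]
tool_rot: [2.937, 1.112, -0.01]
ft_force: [-9.7, -0.7, 14.0]
grip_width: 0.117
grip_force: 20.5
```

```bash
python3 -c "
from p import *
plan((.375,.2335,.065,42))
print(ctrl.get_state()['torque'])"
```

```text
t 66.4 [0.3726 0.235  0.0657] psi 41.46 tilt 0.360 w 0.117 gf 20.5 [-9.7425 -0.6838 13.9694] q [ 0.4437  0.0971 -1.0866  2.0877  0.0999  1.0171 -1.5413]
-> turn -0.07  tx 0.012 ty 0.045 tz 0.012
[-0.3384  2.2662  0.374 ]
```

At the stop, as on the right button (torque 0.37, fingers slipping on the fin). I'll release, rise, retreat to the right and check.

Request:
send_rows:
  steps:
    - {"tx": 0, "ty": 0, "tz": 0, "turn": 0, "grip": 0.4}
    - {"tx": 0, "ty": 0, "tz": 0, "turn": 0, "grip": 0.4}
    - {"tx": 0, "ty": 0, "tz": 0, "turn": 0, "grip": 0.4}
    - {"tx": 0, "ty": 0, "tz": 0, "turn": 0, "grip": 0.4}
    - {"tx": 0, "ty": 0, "tz": -0.5, "turn": 0, "grip": 0.4}
    - {"tx": 0, "ty": 0, "tz": -0.8, "turn": 0, "grip": 0.4}
    - {"tx": 0, "ty": 0, "tz": -0.8, "turn": 0, "grip": 0.4}
    - {"tx": 0, "ty": 0.6, "tz": -0.3, "turn": 0, "grip": 0.4}
    - {"tx": 0, "ty": 0.8, "tz": 0, "turn": 0, "grip": 0.4}
    - {"tx": 0, "ty": 0.8, "tz": 0, "turn": 0, "grip": 0.4}
    - {"tx": 0, "ty": 0.8, "tz": 0, "turn": 0, "grip": 0.4}
    - {"tx": 0, "ty": 0.8, "tz": 0, "turn": 0, "grip": 0.4}

```text
time: 67.92
position: [0.5273, 0.0622, 0.2091]
tool_rot: [2.939, 1.108, 0.0]
ft_force: [0.3, 1.1, 0.3]
grip_width: 0.402
grip_force: 0.0
```

Request:
send_rows:
  steps:
    - {"tx": 0, "ty": 0.8, "tz": 0, "turn": 0, "grip": 0.4}
    - {"tx": 0, "ty": 0.6, "tz": 0, "turn": 0, "grip": 0.4}
    - {"tx": 0, "ty": 0.4, "tz": 0, "turn": 0, "grip": 0.4}
    - {"tx": 0, "ty": 0, "tz": 0, "turn": 0, "grip": 0.4}
    - {"tx": 0, "ty": 0, "tz": 0, "turn": 0, "grip": 0.4}

```text
time: 68.55
position: [0.5969, -0.016, 0.2091]
tool_rot: [-2.938, -1.111, 0.001]
ft_force: [-0.7, -0.1, -0.6]
grip_width: 0.404
grip_force: 0.0
```

```bash
python3 -c "
from p import *
from loc import items
plan()
t=grab('top');s=grab('scene')
for r in items(t): print(*r)
a=cv2.resize(s['pixels'][90:275,90:410,::-1],None,fx=2.5,fy=1.6)
b=cv2.resize(t['pixels'][150:320,120:230,::-1],None,fx=2.5,fy=2.5)[:300]
a=cv2.resize(s['pixels'][90:275,90:410,::-1],None,fx=1.6,fy=1.6)
b=cv2.resize(t['pixels'][215:315,130:225,::-1],None,fx=2.96,fy=2.96)
cv2.imwrite('pics/d9.png',cv2.hconcat([a,b[:a.shape[0]]])) if b.shape[0]>=a.shape[0] else print(a.shape,b.shape)"
```

```text
t 68.5 [ 0.5969 -0.016   0.2091] psi 41.42 tilt 0.059 w 0.404 gf 0.0 [-0.7032 -0.0701 -0.573 ] q [ 0.6648  0.3109 -0.8299  1.5737  0.2321  1.3606 -1.038 ]
```

View pics/d9.png

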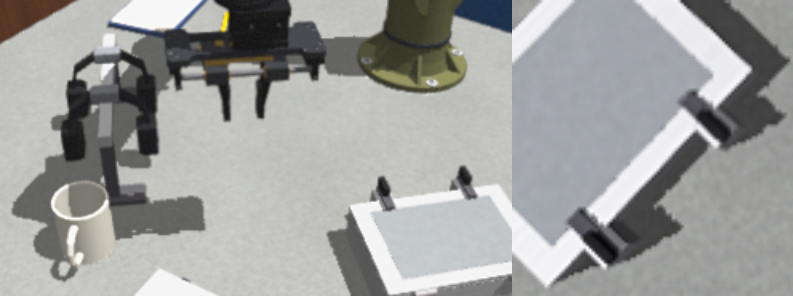

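Both buttons lie across the shut lid, at (705,115) and (595,235) in the top-view part. Both headsets still hang on the bar at (105,55) and (105,95), and no loose items remain on the desk.

```bash
python3 -c "
from bench import ctrl
print(ctrl.close_job())"
```

```text
the job is handed in; nothing more can be done
None
```

I handed the job in at about 69 s: the one battery pack and three resistors are in the case, the lid is shut, then both turnbuttons were turned to their stops, and both headsets hang on the rail; I did not touch the meter, the mug or the Morse key.

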